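Nest the sample pans and weigh the stack down

ROBOT

A 7-joint arm with a two-finger parallel gripper is mounted at the origin on the work surface. World frame = base frame: x ahead of the robot, y to its left, z up, the work surface at z = 0. Lengths are in m, angles in rad, forces in N, time in s.
With the tool pointing down it reaches from about 0.4 to 0.85 m from the base axis. Payload 4.5 kg.
Tool frame: the origin (TCP) lies midway between the tips of the shut fingers; the grasp point (between the pads) lies 19 mm behind it; z points along the fingers, y is the line along which they close (so a half turn about z gives the same grasp; the last joint's range is limited). The gripper opens to 85 mm and grips with 20 to 120 N. Pads are 22 mm wide; open, the fingers measure 114 mm over their backs; the gripper's body (76 mm by 85 mm) begins 54 mm behind the grasp point. The pads swing forward as they close: fully open they stand 13 mm farther back than shut.
Start: joints at [-1.291, 0.689, -0.195, 1.565, 0.157, 0.902, -0.215], TCP at [0.152, 0.606, 0.231] pointing down, gripper open.
Joint ranges: [-3.01, 3.01], [-0.46, 2.08], [-1.47, 1.51], [0.13, 2.56], [-1, 4.14], [0.04, 2.09], [-2.66, 2.66]. Speed limits (rad/s): [2.57, 2.57, 3.14, 3.14, 3.14, 3.14, 3.14].

INTERFACE

Orientations are given as a rotation vector (axis times angle).
In Python, from workcell import arm gives the robot as it stands.
- The arm moves only by the tool move_arm, never from a script. Its argument "plan" is a list of rows, each a list of 6 numbers: the shift along the tool's x, y, z in m, then the turn, a rotation vector about the tool's x, y, z in degrees. In form: [[tx, ty, tz, wx, wy, wz], ...]. A call has 1 to 12 rows; each row is the pose to reach, as a shift and turn from the pose commanded when the call began, along the tool's axes at that moment; what a row does not reach only later rows make up. A row lasts 1/8 s, in which the tool goes at most 62.5 mm and 10.7 degrees, less where a joint would pass 70% of its speed; a pose out of reach is approached as far as the arm can. A call with a gripper value outside its range is refused whole. "jaw" is the finger opening in m, from 0 to 0.0854, set as the call begins (left out, the last holds). The fingers move at their own pace and stop on an object; the grip force is fixed at half the most. Time passes only in rows, so rows that repeat a pose let the fingers close. It gives the time, the measured TCP pose, the force, the opening and the grip force at its end, in the units of the state.
- arm.read_state(): the state, without advancing time (a new reading comes with each control period).
- arm.capture(name): name is "scene" or "top"; returns a dict with "color" (400x640x3 uint8, red, green, blue), "fx", "fy", "cx", "cy" (pixels), "pose" (4x4, takes a point from camera to world coordinates). Camera axes: x right, y down, z forward; pixel columns grow to the right and rows downward; lengths in m; the calibration is good to about 2 mm. A picture is of the moment at which its call begins. There is no depth.
- arm.close_job(): hands the job in; it is judged then, once.
The state is a dict: "time_s": time; "q": joint angles; "qd": joint speeds; "effort": joint torques, N m; "tcp_pos": TCP position; "tool_rot": TCP orientation; "wrist_force": force on the tool from outside, world axes, zero at the start; "torque": the same for the moment, N m; "gripper_width": finger opening in m; "grip_force": force on a finger pad.
Only numpy, scipy, OpenCV 4.12 (cv2) and the standard library are available. Lean on these libraries where they do the work, as an engineer would, in place of code of your own. Each camera call takes 0.05 s, during which the arm holds its last target. There are 200 camera calls.

TASK

Clear the weighing bench: stack every loose blue sample pan in the steel pan on the raised stand, each turned so that its nose points the same way and it sits fully down in the one below. Then tilt the yellow bin out, take out the brass weight, stand it upright on the floor of the top pan to hold the stack down, and shut the bin fully. Leave the bottle, sieve and cup alone.

Things in the scene. Friction and masses are not known exactly. Their poses are not given: they have to be found in the camera images.
- pan1_c (a point): Centre of blue plastic sample pan 1 (13 mm above its underside), 80 g, 100 mm long (x) by 66 wide (y) by 26 high. House-shaped outline: straight back at x = -50 mm, parallel sides up to x = +14, then closing in to a blunt pouring nose 24 mm wide at x = +50. x points to the nose, z up. Sloped walls 2.4 mm thick (25 degrees). See pan 2 and 3 for rim and nesting. None if absent.
- pan2_c (a point): Centre of pan 2, same as pan 1. All pans: along the parallel sides the top 8 mm is a vertical turned-down rim, outer faces 66 mm apart: the place to grip, across y at the centre, fingertips no lower than the rim (8 to 9 mm below the top). None if absent.
- pan3_c (a point): Centre of pan 3, same as pan 1. All pans have a solid floor 10 mm thick: nested the same way round, each sits floor on floor 10 mm above the one below, with 2 mm play sideways; turned otherwise it rides up on the walls. None if absent.
- pan4_c (a point): Centre of pan 4, same as pan 1. None if absent.
- stand_pan (a point): Centre of the fixed steel pan on top of the raised dark stand: same shape, size and axes as the loose pans (x to its nose, z up), its centre 13 mm above its underside and 63 mm above the bench. The n-th pan nested in it has its centre 10 mm x n higher. The stand has a foot 110 x 90 mm, 12 mm high, and a narrow column.
- stand_nose (a point): Middle of the nose edge of the fixed steel pan, 50 mm ahead of stand_pan along its x.
- bin_hinge (a point): Middle of the bottom front pivot of the tilt-out bin in its grey rack (174 mm wide, 102 mm high, 86 mm deep, closed on top). x points into the rack, away from the robot's side, y along the pivot, z up. This point is 12 mm above the bench and does not move.
- bin_handle (a point): Middle of the bin's bar handle: steel bar 10 mm thick, 90 mm long along y, 35 mm in front of the yellow front panel (2 brackets at 41 mm either side). Shut, it is at x = -35, z = +74 mm from bin_hinge. Turns with the bin (its axes are the bin's).
- bin (a joint): Tilt of the yellow bin about its bottom pivot, rad: 0 shut, grows as its top comes forward (-x of bin_hinge) and down, stop at 0.8. Stiff pivot: stays where left; about 5 N at the handle moves it. Front panel 80 mm high, inside 142 mm wide (y), 58 mm deep, floor 4 mm, sides and back 45 mm. Tilted 0.7 or more, a gripper leaning back with it can reach inside.
- weight_knob (a point): Centre of the knob of the brass hold-down weight (170 g), on the bin's floor at the start; it may slide to the front panel as the bin tilts. Foot 34 mm across and 20 mm high, a neck, then a knob 18 mm across and 18 mm high; this point is 35 mm above its underside, 9 mm below its top. z is its axis. Take it by the knob.
- amber_bottle: Bystander: amber bottle, 64 mm across, 150 mm high; origin at its underside.
- sieve: Bystander: steel test sieve, 100 mm across, 45 mm high; origin at its underside.
- beaker: Bystander: white cup, 64 mm across, 80 mm high; origin at its underside.

How it is judged:
On the way, in this order (a step that is already met when the one before it is completed fails the run):
1. every loose pan is nested, fully down, in the pan on the stand (horizontal distance between each of pan1_c, pan2_c, pan3_c, pan4_c and stand_pan below 0.006 m and x of stand_nose in the frame of pan1_c between 0.043 and 0.057 m and y of stand_nose in the frame of pan1_c between -0.006 and 0.006 m and angle between each of pan1_c, pan2_c, pan3_c, pan4_c's own z axis and vertical below 0.08 rad and (z of pan1_c in the frame of stand_pan between 0.007 and 0.013 m or z of pan1_c in the frame of stand_pan between 0.017 and 0.023 m or z of pan1_c in the frame of stand_pan between 0.027 and 0.033 m or z of pan1_c in the frame of stand_pan between 0.037 and 0.043 m) and x of stand_nose in the frame of pan2_c between 0.043 and 0.057 m and y of stand_nose in the frame of pan2_c between -0.006 and 0.006 m and (z of pan2_c in the frame of stand_pan between 0.007 and 0.013 m or z of pan2_c in the frame of stand_pan between 0.017 and 0.023 m or z of pan2_c in the frame of stand_pan between 0.027 and 0.033 m or z of pan2_c in the frame of stand_pan between 0.037 and 0.043 m) and x of stand_nose in the frame of pan3_c between 0.043 and 0.057 m and y of stand_nose in the frame of pan3_c between -0.006 and 0.006 m and (z of pan3_c in the frame of stand_pan between 0.007 and 0.013 m or z of pan3_c in the frame of stand_pan between 0.017 and 0.023 m or z of pan3_c in the frame of stand_pan between 0.027 and 0.033 m or z of pan3_c in the frame of stand_pan between 0.037 and 0.043 m) and x of stand_nose in the frame of pan4_c between 0.043 and 0.057 m and y of stand_nose in the frame of pan4_c between -0.006 and 0.006 m and (z of pan4_c in the frame of stand_pan between 0.007 and 0.013 m or z of pan4_c in the frame of stand_pan between 0.017 and 0.023 m or z of pan4_c in the frame of stand_pan between 0.027 and 0.033 m or z of pan4_c in the frame of stand_pan between 0.037 and 0.043 m)), for 0.2 s.
2. the weight stands in the top pan (((z of weight_knob in the frame of pan1_c between 0.028 and 0.036 m and x of weight_knob in the frame of pan1_c between -0.04 and 0.03 m and y of weight_knob in the frame of pan1_c between -0.012 and 0.012 m) or (z of weight_knob in the frame of pan2_c between 0.028 and 0.036 m and x of weight_knob in the frame of pan2_c between -0.04 and 0.03 m and y of weight_knob in the frame of pan2_c between -0.012 and 0.012 m) or (z of weight_knob in the frame of pan3_c between 0.028 and 0.036 m and x of weight_knob in the frame of pan3_c between -0.04 and 0.03 m and y of weight_knob in the frame of pan3_c between -0.012 and 0.012 m) or (z of weight_knob in the frame of pan4_c between 0.028 and 0.036 m and x of weight_knob in the frame of pan4_c between -0.04 and 0.03 m and y of weight_knob in the frame of pan4_c between -0.012 and 0.012 m)) and angle between weight_knob's own z axis and vertical below 0.15 rad), for 0.2 s.
At the end, for the whole second after the job is handed in: Every pan present is nested on the stand: within 6 mm, nose the same way (0.12 rad), level (0.08 rad), height within 3 mm of a whole number of 10 mm steps above the steel pan; the weight upright (0.15 rad) on the floor of the top pan; the bin shut within 0.08 rad (all of step 1 and all of step 2 and value of joint bin below 0.08 rad); the robot touches nothing.
It fails at once if the amber bottle is moved more than 4 cm or tipped (distance of amber_bottle from where it was at the start of the episode above 0.04 m or angle between amber_bottle's own z axis and vertical above 0.5 rad).
It fails at once if the sieve is moved more than 4 cm or tipped (distance of sieve from where it was at the start of the episode above 0.04 m or angle between sieve's own z axis and vertical above 0.5 rad).
It fails at once if the beaker is moved more than 4 cm or tipped (distance of beaker from where it was at the start of the episode above 0.04 m or angle between beaker's own z axis and vertical above 0.5 rad).
Of pan1, pan2, pan3, pan4 only 2 to 4 are there at a start; the rules pass over those that are not, and their reading is None.
At some moment in a run one of pan1, pan2, pan3, pan4 may be knocked a few centimetres aside while the robot is not near it.
Once in a run the grip may slacken for a moment while it holds something.
It also fails if it takes over 210 s, if anything falls off the work surface, if the arm or the gripper's body presses on something with over 40 N, if the wrist force passes 120 N, or if a joint passes its speed limit or range.

## Working session

There is one attempt and no reset: what is moved stays moved. The work goes in short steps, Python scripts to look and compute and a tool call to move; the robot and the scene stay as the last step left them, time stands still between calls to the robot, and variables do not carry over. Pictures are saved under pics/ and viewed, at most 17 in all, crops included, and the job is handed in when it is done.

Besides the shell and the picture viewer there is one more tool, called after ">>>" as name([rows], argument=value, ...), one row to a line, values as JSON. move_arm: Moves the arm, as the interface text tells. Its arguments: {"type":"object","properties":{"plan":{"type":"array"},"jaw":{"type":"number"}},"required":["plan"]}

```bash
ls; mkdir -p pics
python3 - <<'E'
from workcell import arm
import cv2,numpy as np
s=arm.read_state();print(s)
for n in("scene","top"):
    c=arm.capture(n);print(n,c["fx"],c["fy"],c["cx"],c["cy"]);print(np.round(c["pose"],4))
    cv2.imwrite(f"pics/{n}0.png",c["color"][:,:,::-1])
E
```

```text
pics
{'time_s': 0.0, 'q': array([-1.29120069,  0.68999629, -0.19448229,  1.56637097,  0.15727254,
        0.90251688, -0.21513651]), 'qd': array([-4.61714081e-04,  3.22507442e-03,  3.75637867e-04,  4.40525486e-05,
       -8.59725529e-04, -7.40030662e-04, -5.29769631e-04]), 'effort': array([ 3.00326947e-04, -5.39596689e+01, -1.26678631e+00, -1.58543998e+01,
        9.00526094e-03,  9.30387585e-03,  5.22369689e-06]), 'tcp_pos': array([0.15197845, 0.60554815, 0.2304684 ]), 'tool_rot': array([-3.85096825e-01, -3.11780434e+00,  2.98774967e-03]), 'wrist_force': array([ 0.23565766, -0.25651951,  0.58041626]), 'torque': array([-0.01865064, -0.05917589,  0.03524138]), 'grip_force': 0.0, 'gripper_width': 0.085252702249831}
scene 489.46440718033097 489.46440718033097 323.7268128985619 194.65785858256208
[[ 0.4393  0.66   -0.6094  1.5067]
 [ 0.8982 -0.3116  0.3101 -0.4407]
 [ 0.0148 -0.6836 -0.7297  1.2442]
 [ 0.      0.      0.      1.    ]]
top 449.1886882274355 449.1886882274355 322.1149087743953 202.49331026674855
[[ 0.0215 -0.9937  0.1102  0.3903]
 [-0.9997 -0.0224 -0.0076  0.0388]
 [ 0.01   -0.11   -0.9939  1.408 ]
 [ 0.      0.      0.      1.    ]]
```

View pics/scene0.png

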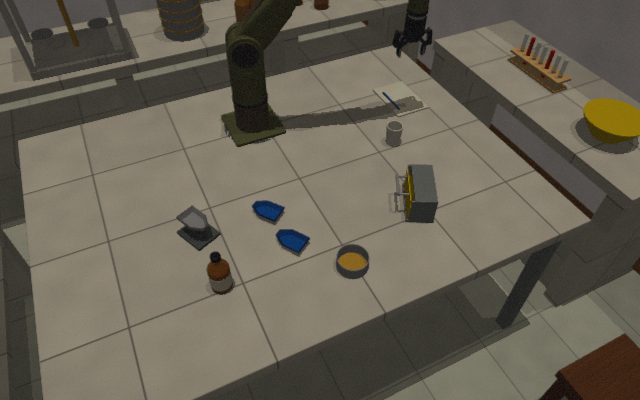

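View pics/top0.png

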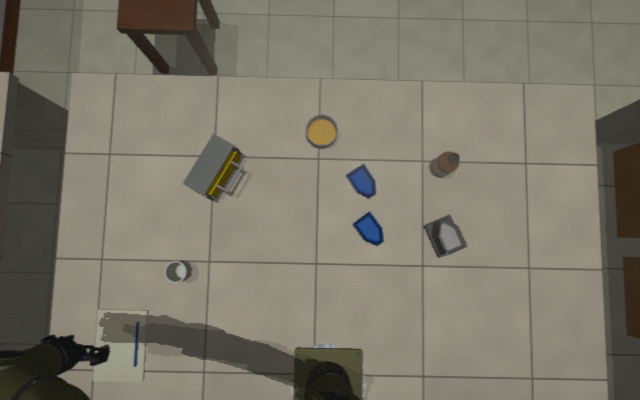

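The scene view shows two blue pans at (268,210) and (292,240), the stand at (198,228) and the bin at (420,193). In the top view the pans are at (361,181) and (369,228), the stand at (446,236) and the bin at (215,168), with its handle at about (236,180). Next I'll crop in closer and measure.

```bash
cat > h.py <<'E'
import numpy as np,cv2
from workcell import arm
from scipy.spatial.transform import Rotation as R
def ray(c,uv):
    uv=np.atleast_2d(uv).astype(float)
    d=np.c_[(uv[:,0]-c["cx"])/c["fx"],(uv[:,1]-c["cy"])/c["fy"],np.ones(len(uv))]@c["pose"][:3,:3].T
    return c["pose"][:3,3],d
def plane(c,uv,z):
    o,d=ray(c,uv); return o+d*((z-o[2])/d[:,2])[:,None]
def proj(c,P):
    P=(np.atleast_2d(P)-c["pose"][:3,3])@c["pose"][:3,:3]
    return np.c_[P[:,0]/P[:,2]*c["fx"]+c["cx"],P[:,1]/P[:,2]*c["fy"]+c["cy"]]
def tri(c1,u1,c2,u2):
    o1,d1=ray(c1,u1);o2,d2=ray(c2,u2);d1=d1[0]/np.linalg.norm(d1);d2=d2[0]/np.linalg.norm(d2)
    t=np.linalg.lstsq(np.c_[d1,-d2],o2-o1,rcond=None)[0]
    a,b=o1+t[0]*d1,o2+t[1]*d2
    return (a+b)/2,np.linalg.norm(a-b)
def blue(c):
    h=cv2.cvtColor(c["color"],cv2.COLOR_RGB2HSV)
    return cv2.inRange(h,(100,110,40),(125,255,255))
def blobs(m,amin=100):
    cs,_=cv2.findContours(m,cv2.RETR_EXTERNAL,cv2.CHAIN_APPROX_NONE)
    return [k for k in cs if cv2.contourArea(k)>amin]
def pan(c,k,z):
    """house outline contour -> centre, yaw (nose), area on plane z"""
    m=np.zeros(c["color"].shape[:2],np.uint8);cv2.drawContours(m,[k],-1,255,-1)
    v,u=np.nonzero(m);P=plane(c,np.c_[u,v],z)[:,:2]
    g=P.mean(0);w,V=np.linalg.eigh(np.cov((P-g).T));a=V[:,1];s=(P-g)@a
    if (s**3).mean()<0: a=-a
    return g+0.0049*a,np.arctan2(a[1],a[0]),np.c_[u,v].mean(0),w**.5*1e3
E
python3 - <<'E'
from h import *
cs={n:arm.capture(n) for n in("scene","top")}
for n,c in cs.items():
    for k in blobs(blue(c)):
        p=pan(c,k,.026);print(n,np.round(p[0],4),round(p[1],3),np.round(p[2],1),cv2.contourArea(k),np.round(p[3],1))
def crop(c,x,y,w,h):return cv2.resize(c["color"][y:y+h,x:x+w,::-1],(400,300),interpolation=cv2.INTER_CUBIC)
t,s=cs["top"],cs["scene"]
cv2.imwrite("pics/crops.png",np.vstack([np.hstack([crop(t,406,206,80,60),crop(t,172,130,92,69)]),np.hstack([crop(s,160,196,80,60),crop(s,380,158,80,60)])]))
E
```

```text
scene [ 0.6155 -0.1001] -2.573 [292.1 239.4] 436.0 [18.3 26.4]
scene [ 0.467  -0.1231] -2.548 [267.8 209.6] 369.0 [18.4 26.4]
top [ 0.4614 -0.1217] -2.495 [369.3 228.8] 514.0 [17.  25.5]
top [ 0.6049 -0.0973] -2.434 [361.9 182.6] 378.5 [14.3 23.6]
```

View pics/crops.png

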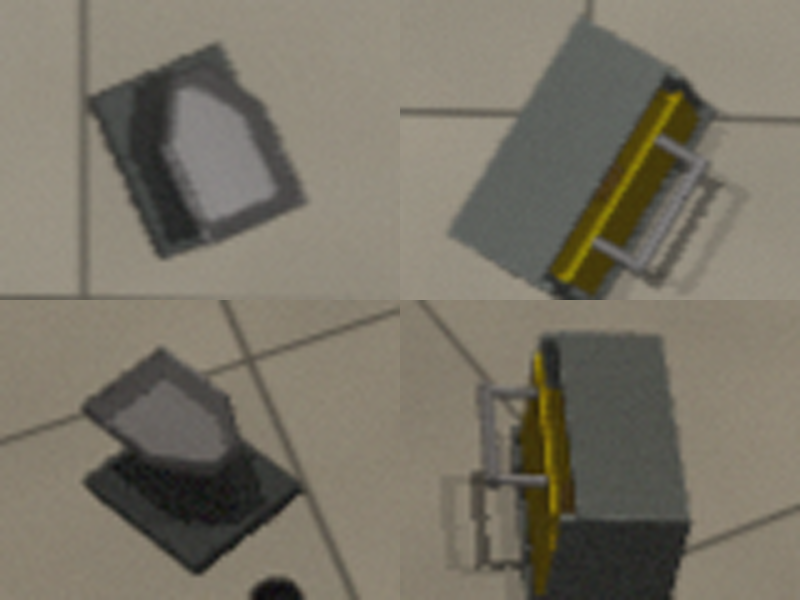

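The crops show the steel pan with a bright floor and greyer walls, its nose pointing up in the top view (+x in the world). The handle bar runs from (242,168) to (227,192) in the top view and from (397,175) to (396,194) in the scene view. Next I'll refine these numbers.

Run:
```python
from h import *
cs={n:arm.capture(n) for n in("scene","top")}
t,s=cs["top"],cs["scene"]
for n,c in cs.items():
    h=cv2.cvtColor(c["color"],cv2.COLOR_RGB2HSV)
    m=cv2.inRange(h,(95,60,30),(130,255,255))
    for k in blobs(m,150):
        p=pan(c,k,.026);print(n,np.round(p[0],4),round(p[1],3),np.round(p[2],1),cv2.contourArea(k),np.round(p[3],1))
g=cv2.cvtColor(t["color"],cv2.COLOR_RGB2GRAY)
np.set_printoptions(linewidth=250)
print(g[210:262,420:472:1][::2])
print(t["color"][182,352:372:3])
```

```text
scene [ 0.6157 -0.0998] -2.567 [292.2 239.4] 453.5 [18.7 26.9]
scene [ 0.4665 -0.1226] -2.565 [267.8 209.5] 401.0 [19.2 27.1]
top [ 0.4614 -0.1218] -2.487 [369.3 228.8] 548.0 [17.8 25.9]
top [ 0.6095 -0.0981] -2.533 [362.3 181.1] 514.5 [17.5 25.6]
[[142 129 104 ... 142 141 143]
 [141 130 105 ... 140 140 143]
 [143 127 107 ... 142 142 140]
 ...
 [144 131 106 ... 141 140 139]
 [144 130 108 ... 137 140 138]
 [145 132 104 ... 141 138 138]]
[[ 47  66 102]
 [ 54  81 130]
 [ 56  81 133]
 [ 53  83 131]
 [ 56  83 131]
 [ 56  82 131]
 [ 58  80 124]]
```

Run:
```python
from h import *
import sys
t=arm.capture("top");s=arm.capture("scene")
def floor(c,x,y,w,h,th):
    g=cv2.GaussianBlur(cv2.cvtColor(c["color"],cv2.COLOR_RGB2GRAY),(3,3),0)
    hsv=cv2.cvtColor(c["color"],cv2.COLOR_RGB2HSV)
    m=np.zeros_like(g);m[y:y+h,x:x+w]=255
    return g,hsv,m
g,hsv,_=floor(t,0,0,1,1,0)
np.set_printoptions(linewidth=300,threshold=sys.maxsize)
print(g[212:260:2,422:470:2]);print(hsv[212:260:4,422:470:4,1])
g2=cv2.cvtColor(s["color"],cv2.COLOR_RGB2GRAY)
print(g2[202:232:2,174:212:2]);print(hsv.shape)
```

```text
[[115 133 140 140 140 141 141 141 140 140 140 141 140 141 141 141 141 141 141 141 141 141 141 142]
 [114 133 140 140 140 140 140 140 140 140 140 139 132 119 127 140 142 140 140 140 140 142 142 142]
 [113 133 140 139 139 140 140 140 140 137 125 110  87  78  99 135 140 140 141 141 141 142 141 142]
 [113 132 139 140 139 140 139 136 123  99  79  74  69  72  82 120 140 140 140 140 141 141 141 141]
 [113 132 138 139 138 132 109  87  69  66  72  72  74  72  73  95 133 140 140 140 140 141 141 141]
 [113 130 135 124 104  83  66  53  55  68  81  84  79  77  73  82 123 139 140 140 140 140 141 141]
 [110 112  93  81  77  65  51  51  53  76 114 119 106  89  77  76  88 117 137 140 140 141 141 141]
 [103  69  72  76  77  65  49  48  53  84 125 133 131 123 103  83  75  79 111 138 140 140 140 141]
 [106  80  69  76  77  62  48  47  53  87 126 133 133 130 128 116  87  75  87 130 140 141 141 141]
 [113 117  74  74  75  53  46  46  54  91 128 132 133 132 131 129 114  80  75 106 138 141 141 141]
 [113 125  89  71  73  54  46  45  55  95 129 133 134 133 132 130 124  92  74  86 129 140 141 141]
 [113 130 1
[... 2245 characters left out ...]
  69  71  96 101 101  87  75  75  79  89 125 126 128]
 [127 111  65  69  65  70  76 102 101 101 102  99  95  74  71  73 118 124 127]
 [124  82  53  70  70  93 100 102 103 104 100 100 101 100  77  68  82 127 126]
 [111 122  93  58  88  99  98  97 101 100  99 101  99  99  97  68  66 123 127]
 [123 125 126 123  54  82 101 100  99  99  99  98 100  99  97  82  64 117 125]
 [123 126 128 128 125  66  62  97 100  95  99  96  97 100 100  81  72  65 118]
 [126 128 125 129 130  67  36  57  88  98  98  98 101 100  96  85  46  46  57]
 [128 128 127 104  50  29  29  40  49  50  51  59  57  67  68  49  38  37  47]
 [128 129  76  48  45  33  36  34  29  29  36  37  38  42  46  27  33  31  38]]
(400, 640, 3)
```

Run:
```python
from h import *
t=arm.capture("top");s=arm.capture("scene")
def seg(c,box,lo,hi,smax=27):
    x,y,w,h=box;f=4
    im=cv2.resize(c["color"][y:y+h,x:x+w],None,fx=f,fy=f,interpolation=cv2.INTER_CUBIC)
    g=cv2.cvtColor(im,cv2.COLOR_RGB2GRAY);sat=cv2.GaussianBlur(cv2.cvtColor(im,cv2.COLOR_RGB2HSV)[:,:,1],(9,9),0)
    m=((g>lo)&(g<hi)&(sat<smax)).astype(np.uint8)*255
    m=cv2.morphologyEx(m,cv2.MORPH_OPEN,np.ones((7,7)))
    k=max(blobs(m),key=cv2.contourArea)
    k=(k+.5)/f-.5+[x,y]
    return k.astype(np.float32)
def house(c,k,z,off):
    P=plane(c,k.reshape(-1,2),z)[:,:2].astype(np.float32);M=cv2.moments(P.reshape(-1,1,2)*1000)
    g=np.array([M["m10"],M["m01"]])/M["m00"]/1000
    r=cv2.minAreaRect(P*1000)
    C=np.array([[M["mu20"],M["mu11"]],[M["mu11"],M["mu02"]]])/M["m00"];w,V=np.linalg.eigh(C);a=V[:,1]
    # orient to nose: distance of far tip vs centroid larger to nose
    a*=np.sign(((P-g)@a).max()+((P-g)@a).min())
    return g+off*a,np.arctan2(a[1],a[0]),w**.5,abs(M["m00"]),r,cv2.approxPolyDP(P*1000,3.5,True).reshape(-1,2)
k=seg(t,(415,205,62,62),108,150)
for z in(.060,):print("floor",*house(t,k,z,.0049))
ut=plane(t,k.reshape(-1,2),.06).mean(0)
k2=seg(s,(168,196,60,60),60,116)
print("scene rim",*house(s,k2,.076,.0049))
# dark silhouette: foot
k3=seg(t,(415,205,62,62),-1,108,60)
print("foot",cv2.minAreaRect(plane(t,k3.reshape(-1,2),.012)[:,:2].astype(np.float32)*1000))
hx=np.array([-50,14,50,50,14,-50.]);hy=np.array([33,33,12,-12,-33,-33.])
im=np.hstack([cv2.resize(t["color"][205:267,415:477],(400,400),interpolation=cv2.INTER_CUBIC),cv2.resize(s["color"][196:256,168:228],(400,400),interpolation=cv2.INTER_CUBIC)])[:,:,::-1].copy()
c0,yaw=house(t,k,.06,.0049)[:2]
for c,b,o in((t,(415,205,62),0),(s,(168,196,60),400)):
    A=np.array([[np.cos(yaw),-np.sin(yaw)],[np.sin(yaw),np.cos(yaw)]])@np.vstack([hx,hy])/1000
    p=proj(c,np.c_[c0[0]+A[0],c0[1]+A[1],np.full(6,.076)])
    q=((p-b[:2]+.5)*400/b[2]+[o,0]).astype(int);cv2.polylines(im,[q],True,(0,0,255),1)
cv2.imwrite("pics/stand.png",im)
```

```text
floor [ 0.44960781 -0.35305219] 0.43375440760095113 [12.04763076 20.14454503] 2957.479263885878 ((449.29742431640625, -352.883544921875), (79.1094970703125, 46.64992904663086), 24.710817337036133) [[ 483.10037 -331.91525]
 [ 447.70645 -328.62912]
 [ 409.9739  -345.5976 ]
 [ 409.55237 -360.5994 ]
 [ 422.05206 -387.0198 ]
 [ 468.87088 -369.49927]
 [ 481.95953 -348.50797]]
scene rim [ 0.45128574 -0.35337805] 0.37704822247712305 [16.63669978 25.08981751] 5088.591662310995 ((451.59130859375, -354.167236328125), (97.67634582519531, 66.14676666259766), 23.74720001220703) [[ 396.5254  -349.09268]
 [ 409.1835  -379.05164]
 [ 420.4415  -389.18045]
 [ 416.43356 -395.23895]
 [ 424.1921  -398.047  ]
 [ 441.50708 -394.7365 ]
 [ 475.88168 -375.9023 ]
 [ 498.6312  -341.7505 ]
 [ 490.41464 -326.69043]
 [ 454.06964 -320.5572 ]
 [ 398.52908 -342.3598 ]]
foot ((449.8565368652344, -352.61981201171875), (116.7677001953125, 108.90277862548828), 23.77916145324707)
```

View pics/stand.png

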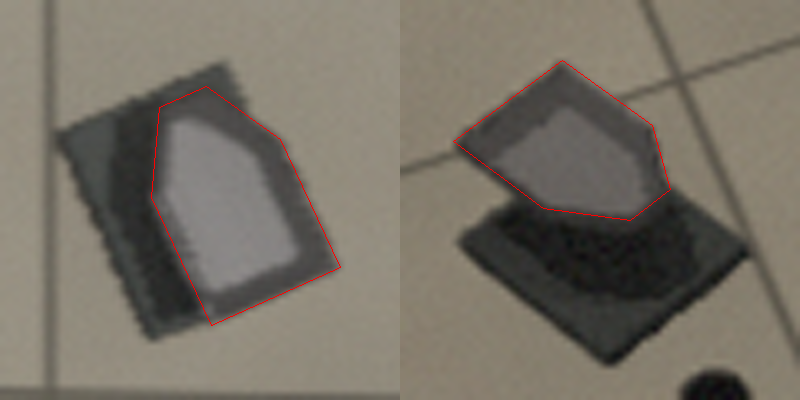

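The red rim outline, drawn at z = 0.076, matches the steel pan in both views. So stand_pan is at (0.4495, -0.353) with yaw of about 0.42, and its height is confirmed.

```bash
cat >> h.py <<'E'
def Rd(yaw,lean=None):
    c,s=np.cos(yaw),np.sin(yaw);return np.c_[[c,s,0],[s,-c,0],[0,0,-1.]]
def go(*targets):
    """print tool-frame rows (m, deg) from the present pose to each (pos,R or yaw)"""
    s=arm.read_state();R0=R.from_rotvec(s["tool_rot"]).as_matrix()
    for p,y in targets:
        R1=Rd(y) if np.isscalar(y) else y
        w=R.from_matrix(R0.T@R1).as_rotvec(degrees=True)
        print(np.round(R0.T@(np.array(p)-s["tcp_pos"]),4).tolist(),np.round(w,1).tolist())
def st():
    s=arm.read_state();x=R.from_rotvec(s["tool_rot"]).as_matrix()
    print("t",round(s["time_s"],2),"tcp",np.round(s["tcp_pos"],4),"yaw",round(np.arctan2(x[1,0],x[0,0]),3),"z",np.round(x[:,2],3),"q",np.round(s["q"],2),"F",np.round(s["wrist_force"],1),"w",round(s["gripper_width"],4),"g",round(s["grip_force"],1))
E
python3 -c "
from h import *
go(([.45,.28,.25],3.3),([.4614,-.1218,.2],-2.51))"
```

```text
[-0.3684, -0.2439, -0.0187] [-0.0, -0.0, -23.2]
[-0.4772, -0.6309, 0.0313] [-0.0, -0.0, -50.3]
```

>>> move_arm([
  [-0.368,-0.244,-0.019,0,0,-23],
  [-0.368,-0.244,-0.019,0,0,-23],
  [-0.368,-0.244,-0.019,0,0,-23],
  [-0.368,-0.244,-0.019,0,0,-23],
  [-0.368,-0.244,-0.019,0,0,-23],
  [-0.368,-0.244,-0.019,0,0,-23],
  [-0.477,-0.631,0.031,0,0,-50.3],
  [-0.477,-0.631,0.031,0,0,-50.3],
  [-0.477,-0.631,0.031,0,0,-50.3],
  [-0.477,-0.631,0.031,0,0,-50.3],
  [-0.477,-0.631,0.031,0,0,-50.3],
  [-0.477,-0.631,0.031,0,0,-50.3],
])

```text
time_s: 2.0
tcp_pos: [0.4515, -0.0426, 0.2089]
tool_rot: [-0.976, 2.985, -0.0]
wrist_force: [0.6, 0.2, 0.2]
gripper_width: 0.0854
grip_force: 0.0
```

```bash
python3 -c "
from h import *
st();go(([.4614,-.1218,.2],-2.51))"
```

```text
t 2.0 tcp [ 0.4515 -0.0426  0.2089] yaw -2.509 z [ 0.001  0.    -1.   ] q [ 0.33  0.54 -0.51  2.08  0.45  0.62  1.71] F [0.6 0.2 0.2] w 0.0854 g 0.0
[0.0388, -0.0697, 0.0089] [-0.0, 0.1, 0.0]
```

>>> move_arm([
  [0.039,-0.07,0.05,0,0,0],
  [0.039,-0.07,0.09,0,0,0],
  [0.039,-0.07,0.12,0,0,0],
  [0.039,-0.07,0.12,0,0,0],
], jaw=0.0854)

```text
time_s: 2.5
tcp_pos: [0.4598, -0.1202, 0.0873]
tool_rot: [0.975, -2.983, -0.002]
wrist_force: [0.6, -0.2, 0.6]
gripper_width: 0.085
grip_force: 0.0
```

Run:
```python
from h import *
st();go(([.4614,-.1218,.0105],-2.51))
for n in("scene","top"):
    c=arm.capture(n)
    h=cv2.cvtColor(c["color"],cv2.COLOR_RGB2HSV);m=cv2.inRange(h,(95,60,30),(130,255,255))
    for k in blobs(m,100):
        p=pan(c,k,.026);print(n,np.round(p[0],4),round(p[1],3),np.round(p[2],1),cv2.contourArea(k))
    cv2.imwrite("pics/a_%s.png"%n,c["color"][:,:,::-1])
```

```text
t 2.5 tcp [ 0.4598 -0.1202  0.0873] yaw -2.509 z [-0.004  0.    -1.   ] q [ 0.35  0.77 -0.31  2.12  0.67  0.35  1.69] F [ 0.6 -0.2  0.6] w 0.085 g 0.0
[-0.0006, -0.0025, 0.0768] [0.1, -0.2, 0.0]
scene [ 0.6158 -0.0999] -2.565 [292.2 239.4] 453.5
scene [ 0.4674 -0.1225] -2.529 [268.  209.6] 394.0
top [ 0.4842 -0.0924] -0.338 [360.3 224. ] 109.5
top [ 0.6094 -0.0982] -2.539 [362.3 181.1] 516.5
```

>>> move_arm([
  [0,0,0.03,0,0,0],
  [0,0,0.055,0,0,0],
  [0,0,0.07,0,0,0],
  [0,0,0.078,0,0,0],
  [0,0,0.078,0,0,0],
  [0,0,0.078,0,0,0],
])

```text
time_s: 3.35
tcp_pos: [0.4616, -0.1201, 0.0116]
tool_rot: [-0.976, 2.984, -0.001]
wrist_force: [-0.6, -0.8, 0.6]
gripper_width: 0.0854
grip_force: 0.0
```

```bash
python3 -c "
from h import *
st();go(([.4614,-.1218,.0105],-2.51))"
```

```text
t 3.35 tcp [ 0.4616 -0.1201  0.0116] yaw -2.509 z [ 0.002  0.    -1.   ] q [ 0.22  0.92 -0.1   2.14  0.78  0.12  1.59] F [-0.6 -0.8  0.6] w 0.0854 g 0.0
[0.0011, -0.0012, 0.0011] [-0.1, 0.1, 0.0]
```

>>> move_arm([
  [0.001,-0.001,0.001,0,0,0],
  [0.001,-0.001,0.001,0,0,0],
  [0.001,-0.001,0.001,0,0,0],
  [0.001,-0.001,0.001,0,0,0],
  [0.001,-0.001,0.001,0,0,0],
  [0.001,-0.001,0.001,0,0,0],
  [0.001,-0.001,0.001,0,0,0],
  [0.001,-0.001,0.001,0,0,0],
], jaw=0.05)

```text
time_s: 4.35
tcp_pos: [0.461, -0.122, 0.0107]
tool_rot: [-0.975, 2.985, -0.001]
wrist_force: [-0.7, -0.1, 8.0]
gripper_width: 0.0644
grip_force: 65.3
```

>>> move_arm([
  [0,0,-0.02,0,0,0],
  [0,0,-0.05,0,0,0],
  [0,0,-0.09,0,0,0],
  [0,0,-0.13,0,0,0],
  [0,0,-0.16,0,0,0],
  [0,0,-0.16,0,0,0],
  [0,0,-0.16,0,0,0],
])

```text
time_s: 5.22
tcp_pos: [0.4599, -0.1219, 0.1691]
tool_rot: [0.975, -2.985, -0.0]
wrist_force: [-0.6, -0.8, -0.8]
gripper_width: 0.0643
grip_force: 67.4
```

Run:
```python
from h import *
st();go(([.46,-.24,.20],-1.2),([.4495,-.353,.20],.42))
ims=[]
for n,(x,y) in(("scene",(210,130)),("top",(280,160))):
    c=arm.capture(n)
    ims.append(cv2.resize(c["color"][y:y+120,x:x+160,::-1],(400,300)))
cv2.imwrite("pics/b.png",np.hstack(ims))
```

```text
t 5.22 tcp [ 0.4599 -0.1219  0.1691] yaw -2.51 z [-0.001 -0.    -1.   ] q [ 0.48  0.64 -0.5   2.06  0.55  0.58  1.79] F [-0.6 -0.8 -0.8] w 0.0643 g 67.4
[0.0696, -0.0953, -0.0309] [0.1, -0.0, -75.1]
[0.1448, -0.1803, -0.0308] [0.1, 0.0, -167.9]
```

View pics/b.png

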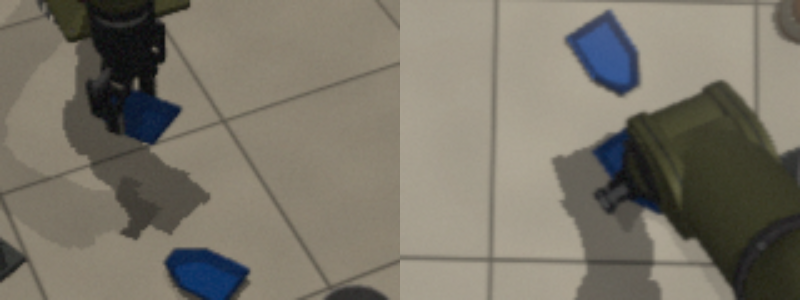

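The pan is held level in the jaws (width 64 mm), with its back edge at about (282,173) to (269,187) in the scene picture. Pan B hasn't moved.

>>> move_arm([
  [0.05,-0.06,-0.031,0,0,-50],
  [0.05,-0.06,-0.031,0,0,-50],
  [0.05,-0.06,-0.031,0,0,-50],
  [0.05,-0.06,-0.031,0,0,-50],
  [0.05,-0.06,-0.031,0,0,-50],
  [0.1,-0.125,-0.031,0,0,-115],
  [0.1,-0.125,-0.031,0,0,-115],
  [0.1,-0.125,-0.031,0,0,-115],
  [0.1,-0.125,-0.031,0,0,-115],
  [0.1,-0.125,-0.031,0,0,-115],
  [0.1,-0.125,-0.031,0,0,-115],
  [0.1,-0.125,-0.031,0,0,-115],
])

```text
time_s: 6.82
tcp_pos: [0.3966, -0.177, 0.1315]
tool_rot: [2.841, -1.094, 0.244]
wrist_force: [-0.3, -0.0, -0.2]
gripper_width: 0.0641
grip_force: 71.0
```

```bash
python3 -c "
from h import *
st();go(([.4495,-.353,.20],.42))"
```

```text
t 6.83 tcp [ 0.3966 -0.177   0.1315] yaw -0.733 z [ 0.117 -0.138 -0.983] q [ 0.98  1.06 -1.47  2.34  1.41  1.26  2.65] F [-0.3 -0.  -0.2] w 0.0641 g 71.0
[0.1668, 0.0963, -0.0368] [7.2, -8.4, -66.0]
```

The wrist turned towards its joint limit. I'll unwind it and go round the other way.

```bash
python3 -c "
from h import *
go(([.44,-.19,.20],-1.8),([.46,-.18,.20],-2.5),([.46,-.22,.2],-3.0))"
```

```text
[0.0526, -0.018, -0.0604] [-4.3, -10.1, 60.8]
[0.0606, -0.0388, -0.0595] [-8.1, -8.7, 100.8]
[0.0869, -0.0092, -0.054] [-11.0, -7.0, 129.3]
```

>>> move_arm([
  [0.053,-0.018,-0.06,-4,-10,61],
  [0.053,-0.018,-0.06,-4,-10,61],
  [0.053,-0.018,-0.06,-4,-10,61],
  [0.053,-0.018,-0.06,-4,-10,61],
  [0.053,-0.018,-0.06,-4,-10,61],
  [0.053,-0.018,-0.06,-4,-10,61],
  [0.061,-0.039,-0.06,-8,-9,101],
  [0.061,-0.039,-0.06,-8,-9,101],
  [0.061,-0.039,-0.06,-8,-9,101],
  [0.061,-0.039,-0.06,-8,-9,101],
  [0.061,-0.039,-0.06,-8,-9,101],
])

```text
time_s: 8.2
tcp_pos: [0.4609, -0.1812, 0.2012]
tool_rot: [-0.981, 2.981, 0.004]
wrist_force: [0.1, 0.3, -0.5]
gripper_width: 0.064
grip_force: 71.0
```

```bash
python3 -c "
from h import *
st();go(([.46,-.22,.20],-3.0),([.4495,-.3,.20],-4.2),([.4495,-.353,.2],.42-2*np.pi))"
```

```text
t 8.2 tcp [ 0.4609 -0.1812  0.2012] yaw -2.506 z [ 0.003  0.003 -1.   ] q [ 0.96  0.85 -1.23  1.96  0.94  1.06  1.51] F [ 0.1  0.3 -0.5] w 0.064 g 71.0
[0.0238, -0.0307, 0.001] [0.1, 0.2, 28.3]
[0.0797, -0.0888, 0.0007] [0.3, 0.1, 97.1]
[0.1112, -0.1315, 0.0005] [-0.3, 0.1, -167.6]
```

>>> move_arm([
  [0.08,-0.089,0.0,0,0,97],
  [0.08,-0.089,0.0,0,0,97],
  [0.08,-0.089,0.0,0,0,97],
  [0.08,-0.089,0.0,0,0,97],
  [0.08,-0.089,0.0,0,0,97],
  [0.08,-0.089,0.0,0,0,97],
  [0.08,-0.089,0.0,0,0,97],
  [0.08,-0.089,0.0,0,0,97],
  [0.08,-0.089,0.0,0,0,97],
  [0.08,-0.089,0.0,0,0,97],
  [0.08,-0.089,0.0,0,0,97],
])

```text
time_s: 9.57
tcp_pos: [0.4495, -0.3001, 0.2012]
tool_rot: [1.58, 2.714, 0.009]
wrist_force: [-0.2, -0.3, -1.0]
gripper_width: 0.0642
grip_force: 71.0
```

```bash
python3 -c "
from h import *
st();go(([.4495,-.353,.2],.42-2*np.pi))"
```

```text
t 9.57 tcp [ 0.4495 -0.3001  0.2012] yaw 2.087 z [ 0.004  0.004 -1.   ] q [ 0.99  0.73 -0.83  1.84  0.69  0.88  0.34] F [-0.2 -0.3 -1. ] w 0.0642 g 71.0
[-0.0461, -0.0261, 0.0009] [0.1, -0.3, 95.5]
```

>>> move_arm([
  [-0.046,-0.026,0.001,0,-0.3,95.5],
  [-0.046,-0.026,0.001,0,-0.3,95.5],
  [-0.046,-0.026,0.001,0,-0.3,95.5],
  [-0.046,-0.026,0.001,0,-0.3,95.5],
  [-0.046,-0.026,0.001,0,-0.3,95.5],
  [-0.046,-0.026,0.001,0,-0.3,95.5],
  [-0.046,-0.026,0.001,0,-0.3,95.5],
  [-0.046,-0.026,0.001,0,-0.3,95.5],
  [-0.046,-0.026,0.001,0,-0.3,95.5],
  [-0.046,-0.026,0.001,0,-0.3,95.5],
  [-0.046,-0.026,0.001,0,-0.3,95.5],
])

```text
time_s: 10.95
tcp_pos: [0.4495, -0.3529, 0.2002]
tool_rot: [3.072, 0.655, 0.004]
wrist_force: [0.1, -0.8, -1.4]
gripper_width: 0.0644
grip_force: 71.0
```

Run:
```python
from h import *
st();go(([.4495,-.353,.1],.42))
hx=np.array([-50,14,50,50,14,-50.]);hy=np.array([33,33,12,-12,-33,-33.])
ims=[];s=arm.read_state();p0=s["tcp_pos"];Rt=R.from_rotvec(s["tool_rot"]).as_matrix()
# rim top plane: tips at rim bottom -> top is ~8 mm behind tips; TCP is 7.5 ahead of tips
for n,(x,y) in(("scene",(140,130)),("top",(400,190))):
    c=arm.capture(n)
    im=cv2.resize(c["color"][y:y+90,x:x+120,::-1],(400,300),interpolation=cv2.INTER_CUBIC)
    W=p0+np.c_[hx,hy,np.full(6,-15.5)]/1000@Rt.T
    cv2.polylines(im,[((proj(c,W)-[x,y]+.5)*400/120).astype(int)],True,(0,0,255),1)
    ims.append(im)
cv2.imwrite("pics/c.png",np.hstack(ims))
```

```text
t 10.95 tcp [ 0.4495 -0.3529  0.2002] yaw 0.42 z [ 0.003 -0.    -1.   ] q [ 0.8   0.67 -0.37  1.76  0.33  0.77 -0.88] F [ 0.1 -0.8 -1.4] w 0.0644 g 71.0
[-0.0002, -0.0001, 0.1002] [0.1, -0.1, -0.0]
```

View pics/c.png

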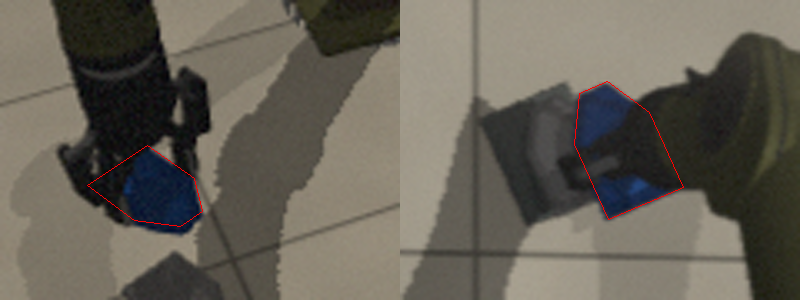

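The drawn grip outline matches the held pan in both views, so the pan is centred in the jaws. Lowering it now.

>>> move_arm([
  [0,0,0.04,0,0,0],
  [0,0,0.08,0,0,0],
  [0,0,0.1,0,0,0],
  [0,0,0.11,0,0,0],
  [0,0,0.115,0,0,0],
  [0,0,0.12,0,0,0],
  [0,0,0.123,0,0,0],
  [0,0,0.126,0,0,0],
  [0,0,0.128,0,0,0],
  [0,0,0.129,0,0,0],
  [0,0,0.129,0,0,0],
])

```text
time_s: 12.42
tcp_pos: [0.4499, -0.3533, 0.0715]
tool_rot: [3.072, 0.648, 0.005]
wrist_force: [-0.6, 0.6, -1.2]
gripper_width: 0.0638
grip_force: 71.0
```

```bash
python3 -c "
from h import *
st();go(([.4495,-.353,.07],.42))"
```

```text
t 12.43 tcp [ 0.4499 -0.3533  0.0715] yaw 0.416 z [ 0.003 -0.001 -1.   ] q [ 0.74  0.86 -0.26  1.85  0.43  0.49 -0.98] F [-0.6  0.6 -1.2] w 0.0638 g 71.0
[-0.0003, -0.0004, 0.0015] [0.1, -0.1, -0.2]
```

>>> move_arm([
  [0,0,0.001,0,0,0],
  [0,0,0.002,0,0,0],
  [0,0,0.002,0,0,0],
  [0,0,0.002,0,0,0],
])

```text
time_s: 12.92
tcp_pos: [0.4501, -0.3533, 0.0708]
tool_rot: [3.072, 0.648, 0.005]
wrist_force: [-1.8, 1.2, 10.7]
gripper_width: 0.0641
grip_force: 72.2
```

It touched down at the expected height. Releasing.

>>> move_arm([
  [0,0,0,0,0,0],
  [0,0,0,0,0,0],
  [0,0,0,0,0,0],
  [0,0,0,0,0,0],
  [0,0,-0.03,0,0,0],
  [0,0,-0.08,0,0,0],
  [0,0,-0.13,0,0,0],
  [0,0,-0.13,0,0,0],
  [0,0,-0.13,0,0,0],
], jaw=0.0854)

```text
time_s: 14.05
tcp_pos: [0.4489, -0.3531, 0.1991]
tool_rot: [3.073, 0.648, 0.003]
wrist_force: [0.5, -0.3, 0.1]
gripper_width: 0.085
grip_force: 0.0
```

```bash
cat >> h.py <<'E'
def pans(z=.026):
    for n in("scene","top"):
        c=arm.capture(n);h=cv2.cvtColor(c["color"],cv2.COLOR_RGB2HSV);m=cv2.inRange(h,(95,60,30),(130,255,255))
        for k in blobs(m,100):
            p=pan(c,k,z);print(n,np.round(p[0],4),round(p[1],3),np.round(p[2],1),cv2.contourArea(k))
E
python3 -c "
from h import *
st();pans();pans(.086);go(([.53,-.22,.25],.42+2.0),([.6095,-.098,.2],-2.54))"
```

```text
t 14.05 tcp [ 0.4489 -0.3531  0.1991] yaw 0.416 z [ 0.002 -0.001 -1.   ] q [ 0.81  0.67 -0.37  1.76  0.33  0.76 -0.89] F [ 0.5 -0.3  0.1] w 0.085 g 0.0
scene [ 0.6157 -0.0999] -2.562 [292.1 239.4] 454.5
scene [ 0.4002 -0.3504] 0.378 [192.7 216.8] 463.5
top [ 0.4468 -0.3669] -2.84 [449.3 235.1] 389.5
top [ 0.6096 -0.0981] -2.537 [362.3 181. ] 514.0
scene [ 0.6594 -0.1169] -2.562 [292.1 239.4] 454.5
scene [ 0.455  -0.3544] 0.391 [192.8 216.8] 461.5
top [ 0.4443 -0.3495] -2.835 [449.3 235. ] 390.0
top [ 0.5997 -0.0923] -2.526 [362.3 181.1] 511.5
[0.1279, -0.0886, -0.0517] [0.1, -0.1, -114.8]
[0.2499, -0.168, -0.0016] [-0.1, 0.0, 169.4]
```

>>> move_arm([
  [0.128,-0.089,-0.03,0,0,-115],
  [0.128,-0.089,-0.03,0,0,-115],
  [0.128,-0.089,-0.03,0,0,-115],
  [0.128,-0.089,-0.03,0,0,-115],
  [0.128,-0.089,-0.03,0,0,-115],
  [0.128,-0.089,-0.03,0,0,-115],
  [0.128,-0.089,-0.03,0,0,-115],
  [0.128,-0.089,-0.03,0,0,-115],
  [0.128,-0.089,-0.03,0,0,-115],
  [0.128,-0.089,-0.03,0,0,-115],
  [0.128,-0.089,-0.03,0,0,-115],
  [0.128,-0.089,-0.03,0,0,-115],
])

```text
time_s: 15.75
tcp_pos: [0.5301, -0.22, 0.2286]
tool_rot: [1.107, 2.939, 0.001]
wrist_force: [0.2, 0.7, 0.9]
gripper_width: 0.0851
grip_force: 0.0
```

```bash
python3 -c "
from h import *
st();pans();go(([.6095,-.098,.12],-2.54))"
```

```text
t 15.75 tcp [ 0.5301 -0.22    0.2286] yaw 2.421 z [ 0.002  0.    -1.   ] q [ 0.82  0.77 -0.93  1.71  0.7   1.03  0.5 ] F [0.2 0.7 0.9] w 0.0851 g 0.0
scene [ 0.6157 -0.0999] -2.562 [292.1 239.4] 454.5
scene [ 0.3999 -0.3505] 0.377 [192.6 216.7] 464.5
top [ 0.4472 -0.3664] 0.505 [450.4 237.9] 548.0
top [ 0.6094 -0.0982] -2.541 [362.3 181.1] 517.0
[0.0213, 0.1437, 0.1091] [-0.0, 0.1, -75.8]
```

>>> move_arm([
  [0.021,0.144,0.06,0,0,-76],
  [0.021,0.144,0.06,0,0,-76],
  [0.021,0.144,0.06,0,0,-76],
  [0.021,0.144,0.06,0,0,-76],
  [0.021,0.144,0.06,0,0,-76],
  [0.021,0.144,0.06,0,0,-76],
  [0.021,0.144,0.06,0,0,-76],
  [0.021,0.144,0.08,0,0,-76],
  [0.021,0.144,0.109,0,0,-76],
  [0.021,0.144,0.109,0,0,-76],
  [0.021,0.144,0.109,0,0,-76],
])

```text
time_s: 17.23
tcp_pos: [0.6101, -0.0976, 0.121]
tool_rot: [-0.937, 2.995, -0.002]
wrist_force: [-0.2, -0.5, 0.3]
gripper_width: 0.0855
grip_force: 0.0
```

```bash
python3 -c "
from h import *
st();pans();go(([.6095,-.098,.0105],-2.54))"
```

```text
t 17.23 tcp [ 0.6101 -0.0976  0.121 ] yaw -2.535 z [ 0.003 -0.001 -1.   ] q [ 0.62  1.05 -1.1   1.66  1.04  1.12  1.39] F [-0.2 -0.5  0.3] w 0.0855 g 0.0
scene [ 0.6147 -0.0996] -2.581 [292.1 239.2] 470.0
scene [ 0.3998 -0.3503] 0.38 [192.7 216.7] 468.5
top [ 0.4322 -0.3576] 0.64 [447.8 242.6] 254.5
top [ 0.5883 -0.1029] 1.491 [366.2 189.3] 162.5
[0.0016, 0.0006, 0.1113] [-0.2, 0.2, 0.3]
```

>>> move_arm([
  [0.001,0,0.03,0,0,0.3],
  [0.001,0,0.06,0,0,0.3],
  [0.001,0,0.085,0,0,0.3],
  [0.001,0,0.1,0,0,0.3],
  [0.001,0,0.107,0,0,0.3],
  [0.001,0,0.111,0,0,0.3],
  [0.001,0,0.111,0,0,0.3],
  [0.001,0,0.111,0,0,0.3],
])

```text
time_s: 18.32
tcp_pos: [0.6099, -0.0985, 0.0104]
tool_rot: [-0.931, 2.997, -0.003]
wrist_force: [0.5, -0.1, 0.3]
gripper_width: 0.0852
grip_force: 0.0
```

```bash
python3 -c "
from h import *
st();go(([.6095,-.098,.0105],-2.54))"
```

```text
t 18.32 tcp [ 0.6099 -0.0985  0.0104] yaw -2.539 z [ 0.004 -0.001 -1.   ] q [ 0.59  1.2  -1.    1.69  1.21  0.99  1.28] F [ 0.5 -0.1  0.3] w 0.0852 g 0.0
[0.0, 0.0007, -0.0001] [-0.2, 0.2, 0.0]
```

>>> move_arm([
  [0,0,0,0,0,0],
  [0,0,0,0,0,0],
  [0,0,0,0,0,0],
  [0,0,0,0,0,0],
  [0,0,0,0,0,0],
  [0,0,0,0,0,0],
  [0,0,0,0,0,0],
  [0,0,0,0,0,0],
], jaw=0.05)

```text
time_s: 19.32
tcp_pos: [0.61, -0.0985, 0.0107]
tool_rot: [-0.931, 2.996, -0.003]
wrist_force: [-0.5, -0.0, 5.7]
gripper_width: 0.0639
grip_force: 66.7
```

>>> move_arm([
  [0,0,-0.02,0,0,0],
  [0,0,-0.05,0,0,0],
  [0,0,-0.1,0,0,0],
  [0,0,-0.15,0,0,0],
  [0,0,-0.2,0,0,0],
  [0,0,-0.2,0,0,0],
  [0,0,-0.2,0,0,0],
])

```text
time_s: 20.2
tcp_pos: [0.6083, -0.0987, 0.2098]
tool_rot: [-0.932, 2.998, -0.004]
wrist_force: [-0.4, -0.7, -0.7]
gripper_width: 0.0642
grip_force: 66.3
```

```bash
python3 -c "
from h import *
st();go(([.53,-.22,.21],2.42),([.4495,-.353,.2],.42))"
```

```text
t 20.2 tcp [ 0.6083 -0.0987  0.2098] yaw -2.539 z [ 0.003 -0.002 -1.   ] q [ 0.65  0.94 -1.17  1.59  0.91  1.23  1.47] F [-0.4 -0.7 -0.7] w 0.0642 g 66.3
[0.1333, -0.0555, -0.0001] [-0.1, 0.2, 75.9]
[0.275, -0.1194, 0.0099] [-0.1, -0.2, -169.5]
```

>>> move_arm([
  [0.133,-0.056,0,0,0,76],
  [0.133,-0.056,0,0,0,76],
  [0.133,-0.056,0,0,0,76],
  [0.133,-0.056,0,0,0,76],
  [0.133,-0.056,0,0,0,76],
  [0.133,-0.056,0,0,0,76],
  [0.133,-0.056,0,0,0,76],
  [0.133,-0.056,0,0,0,76],
  [0.133,-0.056,0,0,0,76],
])

```text
time_s: 21.32
tcp_pos: [0.5304, -0.2198, 0.2089]
tool_rot: [1.108, 2.938, 0.0]
wrist_force: [-1.0, 0.6, -1.1]
gripper_width: 0.0643
grip_force: 66.3
```

```bash
python3 -c "
from h import *
st();go(([.4495,-.353,.2],.42))"
```

```text
t 21.32 tcp [ 0.5304 -0.2198  0.2089] yaw 2.421 z [ 0.002 -0.    -1.   ] q [ 0.81  0.79 -0.91  1.73  0.73  1.    0.48] F [-1.   0.6 -1.1] w 0.0643 g 66.3
[-0.0271, -0.1535, 0.0088] [0.1, 0.0, 114.6]
```

>>> move_arm([
  [-0.027,-0.154,0.009,0,0,114.6],
  [-0.027,-0.154,0.009,0,0,114.6],
  [-0.027,-0.154,0.009,0,0,114.6],
  [-0.027,-0.154,0.009,0,0,114.6],
  [-0.027,-0.154,0.009,0,0,114.6],
  [-0.027,-0.154,0.009,0,0,114.6],
  [-0.027,-0.154,0.009,0,0,114.6],
  [-0.027,-0.154,0.009,0,0,114.6],
  [-0.027,-0.154,0.009,0,0,114.6],
  [-0.027,-0.154,0.009,0,0,114.6],
  [-0.027,-0.154,0.009,0,0,114.6],
  [-0.027,-0.154,0.009,0,0,114.6],
])

```text
time_s: 22.82
tcp_pos: [0.4491, -0.3527, 0.2]
tool_rot: [3.072, 0.656, 0.003]
wrist_force: [0.9, -0.5, -0.7]
gripper_width: 0.0644
grip_force: 66.4
```

```bash
cat > ov.py <<'E'
from h import *
import sys
st();go(([.4498,-.3532,.082],.418))
hx=np.array([-50,14,50,50,14,-50.]);hy=np.array([33,33,12,-12,-33,-33.])
ims=[];s=arm.read_state();p0=s["tcp_pos"];Rt=R.from_rotvec(s["tool_rot"]).as_matrix()
for n,(x,y) in(("scene",(140,130)),("top",(400,190))):
    c=arm.capture(n)
    im=cv2.resize(c["color"][y:y+90,x:x+120,::-1],(400,300),interpolation=cv2.INTER_CUBIC)
    W=p0+np.c_[hx,hy,np.full(6,-15.5)]/1000@Rt.T
    cv2.polylines(im,[((proj(c,W)-[x,y]+.5)*400/120).astype(int)],True,(0,0,255),1)
    ims.append(im)
cv2.imwrite(sys.argv[1],np.hstack(ims))
E
python3 ov.py pics/d.png
```

```text
t 22.82 tcp [ 0.4491 -0.3527  0.2   ] yaw 0.421 z [ 0.002 -0.    -1.   ] q [ 0.81  0.67 -0.38  1.76  0.34  0.77 -0.89] F [ 0.9 -0.5 -0.7] w 0.0644 g 66.4
[0.0002, 0.0006, 0.118] [0.1, -0.1, 0.2]
```

View pics/d.png

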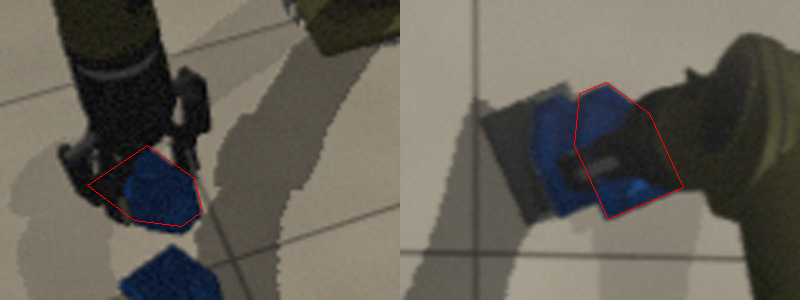

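The held pan again matches the outline, and the first pan sits nested below it. Lowering by about 0.120 m to z ≈ 0.0805.

>>> move_arm([
  [0,0,0.04,0,0,0],
  [0,0,0.07,0,0,0],
  [0,0,0.09,0,0,0],
  [0,0,0.1,0,0,0],
  [0,0,0.105,0,0,0],
  [0,0,0.11,0,0,0],
  [0,0,0.113,0,0,0],
  [0,0,0.116,0,0,0],
  [0,0,0.118,0,0,0],
  [0,0,0.12,0,0,0],
  [0,0,0.121,0,0,0],
  [0,0,0.121,0,0,0],
])

```text
time_s: 24.42
tcp_pos: [0.4498, -0.3533, 0.0807]
tool_rot: [3.071, 0.65, 0.005]
wrist_force: [-1.8, 1.4, 9.3]
gripper_width: 0.0642
grip_force: 67.5
```

>>> move_arm([
  [0,0,0,0,0,0],
  [0,0,0,0,0,0],
  [0,0,0,0,0,0],
  [0,0,0,0,0,0],
  [0,0,-0.03,0,0,0],
  [0,0,-0.08,0,0,0],
  [0,0,-0.12,0,0,0],
  [0,0,-0.17,0,0,0],
  [0,0,-0.17,0,0,0],
], jaw=0.0854)

```text
time_s: 25.55
tcp_pos: [0.4515, -0.3543, 0.2534]
tool_rot: [3.066, 0.649, 0.014]
wrist_force: [-0.6, -0.3, -0.9]
gripper_width: 0.0856
grip_force: 0.0
```

Run:
```python
from h import *
st();pans(.096)
t=arm.capture("top");s=arm.capture("scene")
# handle bar: bracket/bar corners read from the crops, refined as bright low-saturation strip
for c,box in((t,(215,155,40,50)),(s,(385,165,25,45))):
    x,y,w,h=box;im=c["color"][y:y+h,x:x+w];g=cv2.cvtColor(im,cv2.COLOR_RGB2GRAY)
    pass
P=[(242.1,167.9),(227.2,191.6)];Q=[(397,175),(396,193.6)]
A=plane(t,P,.086);B=plane(s,Q,.086);print(A,B)
print(np.linalg.norm(A[0]-A[1]),tri(t,P[0],s,Q[0]),tri(t,P[1],s,Q[1]))
# rack top corners  top px from crop
K=[(x/4.348+172,y/4.348+130) for x,y in((187,15),(50,233),(278,75),(150,290))]
W=plane(t,K,.102);print(np.round(W,4));a=W[0]-W[1];print(np.linalg.norm(a),np.arctan2(a[1],a[0]))
ims=[cv2.resize(c["color"][y:y+75,x:x+75,::-1],(400,400),interpolation=cv2.INTER_CUBIC) for c,x,y in((t,178,130),(s,375,155))]
cv2.imwrite("pics/bin.png",np.hstack(ims))
```

```text
t 25.55 tcp [ 0.4515 -0.3543  0.2534] yaw 0.417 z [ 0.01  -0.005 -1.   ] q [ 0.83  0.61 -0.41  1.7   0.3   0.88 -0.86] F [-0.6 -0.3 -0.9] w 0.0856 g 0.0
scene [ 0.459 -0.356] 0.311 [192.2 215.7] 528.5
top [ 0.4422 -0.3469] -2.933 [449.6 235.6] 489.5
[[0.6352384  0.26948225 0.086     ]
 [0.5630033  0.31061693 0.086     ]] [[0.56341984 0.31547356 0.086     ]
 [0.63578551 0.26657258 0.086     ]]
0.08312623686052328 (array([0.62363264, 0.26100825, 0.16138695]), np.float64(0.010197240658032737)) (array([ 5.72187955e-01,  3.23923819e-01, -1.14949360e-05]), np.float64(0.009396695470435158))
[[0.7341 0.3512 0.102 ]
 [0.5817 0.4361 0.102 ]
 [0.6938 0.2874 0.102 ]
 [0.5445 0.367  0.102 ]]
0.17449996360128553 -0.5081961656285123
```

View pics/bin.png

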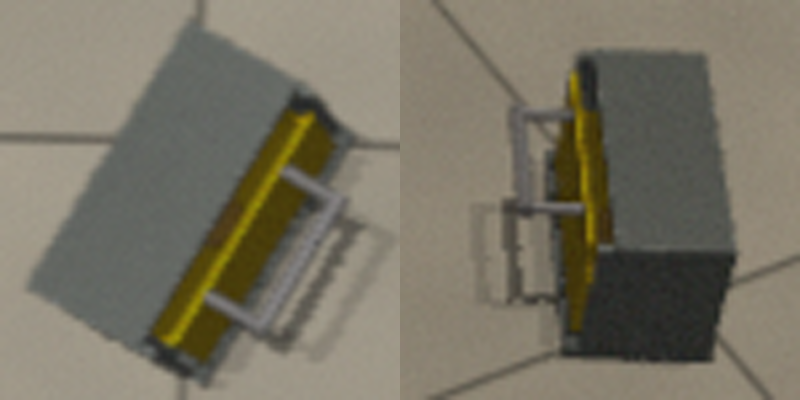

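The top view puts the handle bar ends at (242,168) and (227,192). The scene view, projected at z = 0.086, agrees within 1 mm at the middle, about (0.599, 0.290). A brown knob shows just behind the panel.

```bash
cat >> h.py <<'E'
PSI=-0.51+np.pi/2
HX=np.array([np.cos(PSI),np.sin(PSI),0]);HY=np.array([-np.sin(PSI),np.cos(PSI),0]);Z=np.array([0,0,1.])
H=np.array([.5993,.2904,.012])+.035*HX
def binp(th,p):
    ex=np.cos(th)*HX+np.sin(th)*Z;ez=-np.sin(th)*HX+np.cos(th)*Z
    return H+np.c_[ex,HY,ez]@np.array(p)/1000
def Rbin(th,alongx=True):
    """tool z = -bin z; tool y along bin x (or bin y)"""
    ex=np.cos(th)*HX+np.sin(th)*Z;ez=-np.sin(th)*HX+np.cos(th)*Z
    y=ex if alongx else HY
    return np.c_[np.cross(y,-ez),y,-ez]
E
python3 - <<'E'
from h import *
t=arm.capture("top");s=arm.capture("scene")
print(tri(t,(242.1,167.9),s,(396,193.6)),tri(t,(227.2,191.6),s,(397,175)))
print(H,Rbin(0));go(([.55,-.05,.28],.417+1.2),(binp(0,(-35,0,160)),Rbin(0)))
E
```

```text
(array([0.63497562, 0.2686544 , 0.08455264]), np.float64(0.0023424985901213786)) (array([0.56384631, 0.31244108, 0.08713567]), np.float64(0.004440033085713176))
[0.6163862  0.32094606 0.012     ] [[-0.87274451  0.48817725 -0.        ]
 [ 0.48817725  0.87274451 -0.        ]
 [ 0.          0.         -1.        ]]
[0.2158, -0.2355, -0.0317] [0.0, -0.1, -68.7]
[0.3988, -0.5266, 0.0766] [0.0, -0.1, -126.9]
```

>>> move_arm([
  [0.216,-0.236,-0.03,0,0,-69],
  [0.216,-0.236,-0.03,0,0,-69],
  [0.216,-0.236,-0.03,0,0,-69],
  [0.216,-0.236,-0.03,0,0,-69],
  [0.216,-0.236,-0.03,0,0,-69],
  [0.216,-0.236,-0.03,0,0,-69],
  [0.399,-0.527,0.06,0,0,-127],
  [0.399,-0.527,0.06,0,0,-127],
  [0.399,-0.527,0.06,0,0,-127],
  [0.399,-0.527,0.06,0,0,-127],
  [0.399,-0.527,0.06,0,0,-127],
  [0.399,-0.527,0.06,0,0,-127],
], jaw=0.03)

```text
time_s: 27.35
tcp_pos: [0.5992, 0.2935, 0.1873]
tool_rot: [0.777, 3.044, -0.001]
wrist_force: [0.7, 0.3, -0.2]
gripper_width: 0.0298
grip_force: 0.0
```

Run:
```python
from h import *
st();pans(.096);go((binp(0,(-35,0,130)),Rbin(0)))
```

```text
t 27.35 tcp [0.5992 0.2935 0.1873] yaw 2.642 z [ 0.    -0.001 -1.   ] q [-0.1   0.93 -0.89  1.45  0.76  1.13 -0.05] F [ 0.7  0.3 -0.2] w 0.0298 g 0.0
scene [ 0.4585 -0.3564] 0.308 [192.  215.6] 524.0
top [ 0.4481 -0.3506] 0.443 [452.  236.7] 665.0
[-0.0047, -0.0046, 0.0447] [0.1, -0.2, 0.7]
```

>>> move_arm([
  [-0.002,-0.001,0.045,0,0,0.3],
  [-0.002,-0.001,0.045,0,0,0.3],
  [-0.002,-0.001,0.045,0,0,0.3],
])

```text
time_s: 27.82
tcp_pos: [0.6021, 0.2883, 0.1452]
tool_rot: [0.797, 3.035, 0.001]
wrist_force: [0.8, 1.2, 0.3]
gripper_width: 0.0302
grip_force: 0.0
```

Run:
```python
from h import *
st();go((binp(0,(-35,0,130)),Rbin(0)),(binp(0,(-35,0,62)),Rbin(0)))
ims=[]
for n,(x,y) in(("scene",(355,120)),("top",(185,120))):
    c=arm.capture(n);ims.append(cv2.resize(c["color"][y:y+90,x:x+120,::-1],(400,300),interpolation=cv2.INTER_CUBIC))
cv2.imwrite("pics/e.png",np.hstack(ims))
```

```text
t 27.82 tcp [0.6021 0.2883 0.1452] yaw 2.628 z [ 0.003 -0.    -1.   ] q [-0.11  0.97 -0.86  1.49  0.8   1.06 -0.1 ] F [0.8 1.2 0.3] w 0.0302 g 0.0
[0.0035, 0.0005, 0.0032] [0.1, 0.2, -0.2]
[0.0037, 0.0004, 0.0712] [0.1, 0.2, -0.2]
```

View pics/e.png

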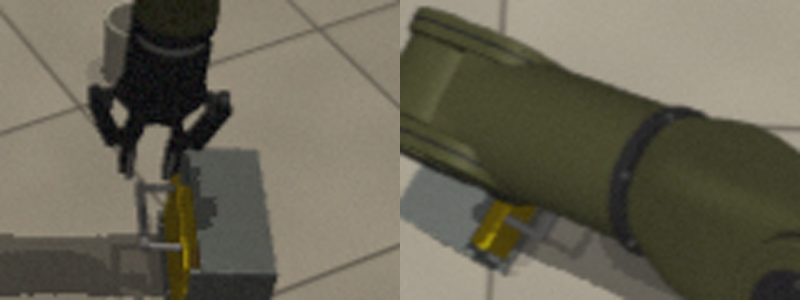

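The fingers sit astride the bar line, with the tips at about (125,175) and (170,178) in the crop. The jaw is clear of the panel, so I'll descend.

>>> move_arm([
  [0.003,0,0.02,0,0,0],
  [0.003,0,0.035,0,0,0],
  [0.003,0,0.05,0,0,0],
  [0.003,0,0.06,0,0,0],
  [0.003,0,0.067,0,0,0],
  [0.003,0,0.07,0,0,0],
  [0.003,0,0.07,0,0,0],
])

```text
time_s: 28.8
tcp_pos: [0.5995, 0.29, 0.0745]
tool_rot: [0.796, 3.036, 0.0]
wrist_force: [0.1, -0.6, 0.9]
gripper_width: 0.0297
grip_force: 0.0
```

>>> move_arm([
  [0.003,0,0,0,0,0],
  [0,0,0,0,0,0],
  [0,0,0,0,0,0],
  [0,0,0,0,0,0],
  [0,0,0,0,0,0],
], jaw=0.004)

```text
time_s: 29.42
tcp_pos: [0.5978, 0.2928, 0.0752]
tool_rot: [0.793, 3.039, 0.006]
wrist_force: [-2.1, 4.2, 1.5]
gripper_width: 0.0077
grip_force: 58.6
```

Run:
```python
from h import *
st()
s=arm.read_state();R0=R.from_rotvec(s["tool_rot"]).as_matrix();
# arc relative to present grip: pivot located from present tcp by nominal geometry
for th in np.arange(.1,.81,.1):
    th=min(th,.76)
    d=R0.T@(binp(th,(-35,0,62))-binp(0,(-35,0,62)));w=R.from_matrix(Rbin(0).T@Rbin(th)).as_rotvec(degrees=True)
    print(round(th,2),np.round(d,4).tolist(),np.round(w,1).tolist())
```

```text
t 29.43 tcp [0.5978 0.2928 0.0752] yaw 2.631 z [ 0.002  0.004 -1.   ] q [-0.13  1.05 -0.81  1.53  0.88  0.95 -0.16] F [-2.1  4.2  1.5] w 0.0077 g 58.6
0.1 [-0.0, -0.006, 0.0038] [-5.7, 0.0, 0.0]
0.2 [-0.0, -0.0117, 0.0081] [-11.5, 0.0, 0.0]
0.3 [-0.0, -0.0168, 0.013] [-17.2, 0.0, 0.0]
0.4 [-0.0, -0.0215, 0.0184] [-22.9, 0.0, 0.0]
0.5 [-0.0, -0.0255, 0.0243] [-28.6, -0.0, 0.0]
0.6 [-0.0, -0.029, 0.0305] [-34.4, 0.0, -0.0]
0.7 [-0.0, -0.0319, 0.037] [-40.1, -0.0, 0.0]
0.76 [-0.0, -0.0332, 0.041] [-43.5, 0.0, 0.0]
```

>>> move_arm([
  [0,-0.003,0.002,-2.9,0,0],
  [0,-0.006,0.004,-5.7,0,0],
  [0,-0.009,0.006,-8.6,0,0],
  [0,-0.012,0.008,-11.5,0,0],
  [0,-0.014,0.0105,-14.3,0,0],
  [0,-0.017,0.013,-17.2,0,0],
  [0,-0.019,0.0155,-20,0,0],
  [0,-0.0215,0.0185,-22.9,0,0],
  [0,-0.0215,0.0185,-22.9,0,0],
])

```text
time_s: 30.55
tcp_pos: [0.5877, 0.2742, 0.0566]
tool_rot: [0.749, 2.886, 0.592]
wrist_force: [-0.5, 5.9, -3.9]
gripper_width: 0.0071
grip_force: 61.9
```

Run:
```python
from h import *
st()
for th in (.4,.5,.6,.7,.76): 
    B=Rbin(.4);d=B.T@(binp(th,(-35,0,62))-binp(.4,(-35,0,62)));print(th,np.round(d,4),np.degrees(th-.4))
go((binp(.4,(-35,0,62)),Rbin(.4)))
```

```text
t 30.55 tcp [0.5877 0.2742 0.0566] yaw 2.634 z [ 0.192  0.344 -0.919] q [-0.04  0.97 -0.58  1.92  1.49  0.2  -0.71] F [-0.5  5.9 -3.9] w 0.0071 g 61.9
0.4 [0. 0. 0.] 0.0
0.5 [-0.     -0.006   0.0038] 5.729577951308231
0.6 [ 0.     -0.0116  0.0082] 11.459155902616462
0.7 [ 0.     -0.0168  0.0131] 17.188733853924692
0.76 [ 0.     -0.0196  0.0163] 20.626480624709636
[-0.0022, -0.0019, 0.0004] [0.3, -0.0, 0.1]
```

>>> move_arm([
  [0,-0.003,0.002,-2.9,0,0],
  [0,-0.006,0.004,-5.7,0,0],
  [0,-0.009,0.006,-8.6,0,0],
  [0,-0.0116,0.008,-11.5,0,0],
  [0,-0.014,0.0105,-14.3,0,0],
  [0,-0.017,0.013,-17.2,0,0],
  [0,-0.0195,0.016,-20.5,0,0],
  [0,-0.0195,0.016,-20.5,0,0],
  [0,-0.0195,0.016,-20.5,0,0],
])

```text
time_s: 31.68
tcp_pos: [0.5821, 0.2638, 0.0337]
tool_rot: [0.694, 2.666, 1.067]
wrist_force: [1.9, 14.0, -8.6]
gripper_width: 0.0076
grip_force: 61.6
```

Run:
```python
from h import *
st()
go((binp(.76,(-35,0,62)),Rbin(.76)))
```

```text
t 31.68 tcp [0.5821 0.2638 0.0337] yaw 2.633 z [ 0.336  0.603 -0.724] q [ 0.38  1.35 -1.1   2.11  2.47  0.56 -1.25] F [ 1.9 14.  -8.6] w 0.0076 g 61.6
[-0.002, -0.0017, -0.0003] [0.1, -0.1, 0.0]
```

>>> move_arm([
  [0,0,0,0,0,0],
  [0,0,0,0,0,0],
  [0,0,0,0,0,0],
  [0,0,0,0,0,0],
  [0,0,-0.02,0,0,0],
  [0,0,-0.05,0,0,0],
  [0,0,-0.09,0,0,0],
  [0,0,-0.13,0,0,0],
  [0,0,-0.13,0,0,0],
  [0,0,-0.13,0,0,0],
], jaw=0.028)

```text
time_s: 32.92
tcp_pos: [0.5394, 0.1828, 0.128]
tool_rot: [0.697, 2.663, 1.059]
wrist_force: [0.2, -0.4, -0.6]
gripper_width: 0.0279
grip_force: 0.0
```

Run:
```python
from h import *
st();go(([.45,.12,.25],Rbin(.5,False)),([.45,.12,.25],Rbin(.5)))
for a in(True,False): print(Rbin(.76,a))
```

```text
t 32.92 tcp [0.5394 0.1828 0.128 ] yaw 2.628 z [ 0.34   0.597 -0.726] q [ 0.56  1.13 -1.13  2.26  2.38  0.44 -1.26] F [ 0.2 -0.4 -0.6] w 0.0279 g 0.0
[0.0465, 0.0124, -0.1565] [11.4, 11.8, -89.5]
[0.0465, 0.0124, -0.1565] [14.8, 0.3, -0.0]
[[-0.87274451  0.35384845  0.33631577]
 [ 0.48817725  0.63259665  0.60125241]
 [ 0.          0.68892145 -0.72483601]]
[[-0.35384845 -0.87274451  0.33631577]
 [-0.63259665  0.48817725  0.60125241]
 [-0.68892145  0.         -0.72483601]]
```

>>> move_arm([
  [0.04,0,-0.15,0,0,-90],
  [0.04,0,-0.15,0,0,-90],
  [0.04,0,-0.15,0,0,-90],
  [0.04,0,-0.15,0,0,-90],
  [0.04,0,-0.15,0,0,-90],
  [0.04,0,-0.15,0,0,-90],
  [0.04,0,-0.15,0,0,-90],
  [0.04,0,-0.15,0,0,-90],
  [0.04,0,-0.15,0,0,-90],
  [0.04,0,-0.15,0,0,-90],
], jaw=0.05)

```text
time_s: 34.17
tcp_pos: [0.4533, 0.1135, 0.2365]
tool_rot: [-1.232, 2.108, 0.49]
wrist_force: [-0.4, -0.2, 0.2]
gripper_width: 0.0498
grip_force: 0.0
```

Run:
```python
from h import *
st()
ims=[]
for n,(x,y) in(("scene",(370,150)),("top",(190,130))):
    c=arm.capture(n)
    im=cv2.resize(c["color"][y:y+75,x:x+75,::-1],(400,400),interpolation=cv2.INTER_CUBIC)
    for p in [(-35,-41,74),(-35,41,74),(0,-71,80),(0,71,80),(23,0,39)]:
        q=((proj(c,binp(.76,p))[0]-[x,y]+.5)*400/75).astype(int);cv2.circle(im,tuple(int(a) for a in q),2,(0,0,255),-1)
    ims.append(im)
cv2.imwrite("pics/f.png",np.hstack(ims))
```

```text
t 34.17 tcp [0.4533 0.1135 0.2365] yaw -2.083 z [ 0.339  0.599 -0.726] q [ 0.75  0.75 -1.07  2.41  3.06  0.15 -0.45] F [-0.4 -0.2  0.2] w 0.0498 g 0.0
```

View pics/f.png

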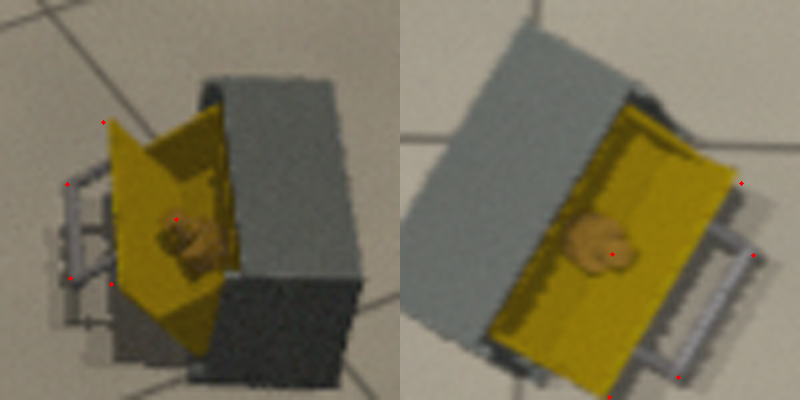

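The bin is open and the brass weight is visible inside. In the top view the foot is at about (227,175) and the knob at about (230,177). In the scene view the knob is at about (403,193). I'll zoom in on the knob.

Run:
```python
from h import *
ims=[]
for n,(x,y) in(("scene",(392,182)),("top",(216,162))):
    c=arm.capture(n)
    im=c["color"][y:y+28,x:x+28]
    h=cv2.cvtColor(im,cv2.COLOR_RGB2HSV);m=cv2.inRange(h,(5,60,30),(19,255,255))
    k=max(blobs(m,5),key=cv2.contourArea);print(n,cv2.contourArea(k),np.array(cv2.minEnclosingCircle(k)[0])+[x,y],k.reshape(-1,2).mean(0)+[x,y])
    im=cv2.resize(im[:,:,::-1],(400,400),interpolation=cv2.INTER_CUBIC);im=cv2.convertScaleAbs(im,alpha=1.6)
    ims.append(im)
cv2.imwrite("pics/g.png",np.hstack(ims))
```

```text
Traceback (most recent call last):
ValueError: max() iterable argument is empty
```

Run:
```python
from h import *
ims=[]
np.set_printoptions(linewidth=250,threshold=99999)
for n,(x,y) in(("scene",(392,182)),("top",(216,162))):
    c=arm.capture(n)
    im=c["color"][y:y+28,x:x+28]
    h=cv2.cvtColor(im,cv2.COLOR_RGB2HSV);print(h[::3,::3,0])
    im=cv2.resize(im[:,:,::-1],(400,400),interpolation=cv2.INTER_CUBIC);im=cv2.convertScaleAbs(im,alpha=1.6)
    ims.append(im)
cv2.imwrite("pics/g.png",np.hstack(ims))
```

```text
[[ 24  24  24  24  25  23  24  27  30  30]
 [ 24  24  24  24  24  24  25  19  43  43]
 [ 24  24  24  23  24  24  23  26  45  35]
 [ 24  24  24  20  20  19  22  23  39  34]
 [ 25  24  24  23  19  20  20  23  43  40]
 [ 24  23  25  24  20  20  21  23  43  30]
 [ 25  24  24  24  24  17  22  25  54  36]
 [ 25  24  24  24  24  24  24  47 160  45]
 [ 22  24  24  24  24  24  24  30  40  47]
 [ 20  24  23  23  23  24  26  30  10  53]]
[[60 56 55 24 24 24 24 24 25 25]
 [50 56 24 25 24 24 24 25 25 24]
 [54 53 24 24 25 24 25 25 25 25]
 [66 24 22 20 20 24 24 25 25 25]
 [30 23 20 20 20 20 24 25 25 24]
 [25 24 20 20 20 20 24 25 24 26]
 [25 24 24 21 21 24 24 24 25 23]
 [24 24 24 24 25 25 24 24 26 18]
 [24 24 25 25 25 25 24 25 18 23]
 [24 25 25 25 25 24 24 24 21 23]]
```

View pics/g.png

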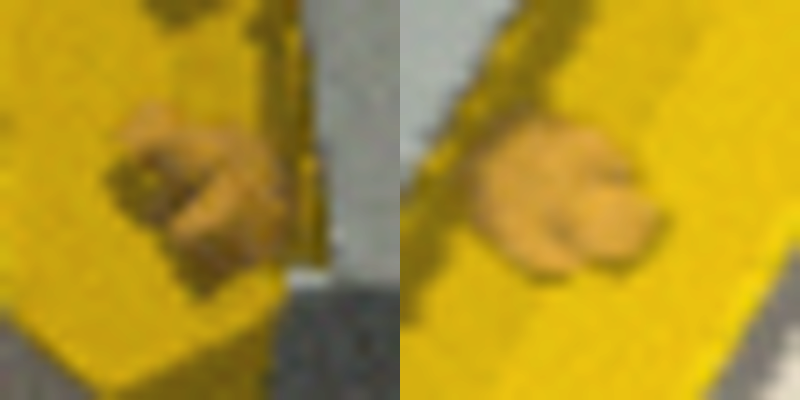

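Run:
```python
from h import *
t=arm.capture("top");s=arm.capture("scene")
th=.76;ex=np.cos(th)*HX+np.sin(th)*Z;ez=-np.sin(th)*HX+np.cos(th)*Z;B=np.c_[ex,HY,ez]
def hit(c,uv,bz):
    o,d=ray(c,uv);d=d[0];k=((H+ez*bz-o)@ez)/(d@ez);return (B.T@(o+k*d-H))*1000
u=(230.75,177.0)
for z in(39,44):print(hit(t,u,z))
print("foot",hit(t,(216+137/14.29-.5,162+198/14.29-.5),16))
k=hit(t,u,39)
for p in(k,k+[0,0,9],[k[0],k[1],24],[k[0],k[1],4]):print((proj(s,binp(th,p))-[392,182]+.5)*14.29,(proj(t,binp(th,p))-[216,162]+.5)*14.29)
print(tri(t,u,s,(392+150/14.29-.5,182+140/14.29-.5)), binp(th,k),k)
```

```text
[21887.17032249  1982.44852343 39000.        ]
[24693.54510863  2237.18794308 44000.        ]
foot [ 8744.7961363    750.12201903 16000.        ]
[[1492.61508991 7999.83447347]] [[217.9225 221.495 ]]
[[1493.72129885 7999.74566298]] [[217.31209486 221.18809848]]
[[-14634.70612819   9294.59463838]] [[8810.09961926 4541.4982647 ]]
[[-14662.59444872   9296.83361446]] [[8824.44455087 4548.71065691]]
(array([0.61225127, 0.30860424, 0.05547004]), np.float64(0.0010477868806669545)) [-6.4853588  -8.314361   43.35914543] [21887.17032249  1982.44852343 39000.        ]
```

Run:
```python
from h import *
t=arm.capture("top");s=arm.capture("scene")
th=.76;ex=np.cos(th)*HX+np.sin(th)*Z;ez=-np.sin(th)*HX+np.cos(th)*Z;B=np.c_[ex,HY,ez]
def hit(c,uv,bz):
    o,d=ray(c,uv);d=d[0];k=((H+ez*bz/1e3-o)@ez)/(d@ez);return (B.T@(o+k*d-H))*1000
u=(230.75,177.0)
for z in(39,44):print(hit(t,u,z))
print("foot",hit(t,(216+137/14.29-.5,162+198/14.29-.5),20))
k=hit(t,u,39)
for p in(k,k+[0,0,9],[k[0],k[1],24],[k[0],k[1],4]):print((proj(s,binp(th,p))-[392,182]+.5)*14.29,(proj(t,binp(th,p))-[216,162]+.5)*14.29)
X=tri(t,u,s,(392+150/14.29-.5,182+140/14.29-.5))[0];print("tri in bin",B.T@(X-H)*1e3)
K=binp(th,(22,k[1],39));
go((binp(th,(22,k[1],110)),Rbin(th,False)),(binp(th,(22,k[1],27)),Rbin(th,False)))
```

```text
[19.33671391 -2.5319824  39.        ]
[22.1430887  -2.27724298 44.        ]
foot [28.23531929  1.58064629 20.        ]
[[146.48845975 146.21539415]] [[217.9225 221.495 ]]
[[123.64515993 125.76863366]] [[236.92630427 231.04979564]]
[[184.27861192 180.04090081]] [[186.66427534 205.7788863 ]]
[[234.12452171 224.65736983]] [[145.77400926 185.21994291]]
tri in bin [20.67690846 -2.41625876 40.31984346]
[-0.0568, -0.0423, 0.2328] [-0.2, -0.1, -0.0]
[-0.057, -0.042, 0.3158] [-0.2, -0.1, -0.0]
```

The triangulated knob is at bin (20.5, -2.4, 39.5) mm, which agrees with the text. The weight has slid to the panel. Approaching along the bin's axis.

Run:
```python
from h import *
th=.76
for z in(130,28.5):go((binp(th,(20.3,-2.4,z)),Rbin(th,False)))
```

```text
[-0.0551, -0.0423, 0.2128] [-0.2, -0.1, -0.0]
[-0.0553, -0.0418, 0.3143] [-0.2, -0.1, -0.0]
```

>>> move_arm([
  [-0.055,-0.042,0.1,0,0,0],
  [-0.055,-0.042,0.1,0,0,0],
  [-0.055,-0.042,0.15,0,0,0],
  [-0.055,-0.042,0.19,0,0,0],
  [-0.055,-0.042,0.213,0,0,0],
  [-0.055,-0.042,0.213,0,0,0],
  [-0.055,-0.042,0.213,0,0,0],
])

```text
time_s: 35.5
tcp_pos: [0.5816, 0.2537, 0.1206]
tool_rot: [-1.233, 2.107, 0.487]
wrist_force: [1.3, -0.3, -0.4]
gripper_width: 0.0502
grip_force: 0.0
```

Run:
```python
from h import *
st();th=.76
for z in(130,28.5):go((binp(th,(20.3,-2.4,z)),Rbin(th,False)))
```

```text
t 35.5 tcp [0.5816 0.2537 0.1206] yaw -2.081 z [ 0.34   0.598 -0.726] q [ 0.26  1.01 -0.8   2.14  2.99  0.32 -0.44] F [ 1.3 -0.3 -0.4] w 0.0502 g 0.0
[-0.0003, 0.0, 0.0009] [-0.3, -0.1, -0.0]
[-0.0005, 0.0006, 0.1024] [-0.3, -0.1, -0.0]
```

>>> move_arm([
  [0,0,0.025,0,0,0],
  [0,0,0.05,0,0,0],
  [0,0,0.065,0,0,0],
  [0,0,0.08,0,0,0],
  [0,0,0.09,0,0,0],
  [0,0,0.097,0,0,0],
  [0,0,0.101,0,0,0],
  [0,0,0.101,0,0,0],
])

```text
time_s: 36.5
tcp_pos: [0.6159, 0.3151, 0.0466]
tool_rot: [-1.233, 2.107, 0.488]
wrist_force: [-0.9, -0.3, -0.0]
gripper_width: 0.0499
grip_force: 0.0
```

Run:
```python
from h import *
st();th=.76
go((binp(th,(20.3,-2.4,28.5)),Rbin(th,False)))
```

```text
t 36.5 tcp [0.6159 0.3151 0.0466] yaw -2.081 z [ 0.339  0.598 -0.726] q [ 0.12  1.16 -0.75  2.    2.99  0.38 -0.42] F [-0.9 -0.3 -0. ] w 0.0499 g 0.0
[-0.0003, 0.0, 0.0003] [-0.2, -0.1, 0.0]
```

>>> move_arm([
  [0,0,0,0,0,0],
  [0,0,0,0,0,0],
  [0,0,0,0,0,0],
  [0,0,0,0,0,0],
  [0,0,0,0,0,0],
  [0,0,0,0,0,0],
  [0,0,0,0,0,0],
], jaw=0.008)

```text
time_s: 37.38
tcp_pos: [0.6159, 0.3148, 0.047]
tool_rot: [-1.233, 2.107, 0.487]
wrist_force: [-2.4, -3.5, 6.5]
gripper_width: 0.0156
grip_force: 58.5
```

>>> move_arm([
  [0,0,-0.01,0,0,0],
  [0,0,-0.025,0,0,0],
  [0,0,-0.05,0,0,0],
  [0,0,-0.08,0,0,0],
  [0,0,-0.11,0,0,0],
  [0,0,-0.15,0,0,0],
  [0,0,-0.19,0,0,0],
  [0,0,-0.19,0,0,0],
  [0,0,-0.19,0,0,0],
])

```text
time_s: 38.5
tcp_pos: [0.5513, 0.2007, 0.1848]
tool_rot: [-1.233, 2.107, 0.486]
wrist_force: [0.3, -0.2, -2.2]
gripper_width: 0.016
grip_force: 58.8
```

Run:
```python
from h import *
st();pans(.096)
w=R.from_rotvec(arm.read_state()["tool_rot"]).as_matrix()
y0=np.arctan2(w[1,0],w[0,0])
go(([.52,.05,.25],-2.08),([.50,-.15,.25],-2.08),([.4495,-.353,.25],-2.72),([.4495,-.353,.25],-2.08))
```

```text
t 38.5 tcp [0.5513 0.2007 0.1848] yaw -2.081 z [ 0.34   0.597 -0.726] q [ 0.41  0.87 -0.88  2.21  3.01  0.21 -0.46] F [ 0.3 -0.2 -2.2] w 0.016 g 58.8
scene [ 0.4583 -0.3562] 0.301 [192.1 215.5] 535.5
[0.062, -0.0473, -0.1491] [-0.2, 43.4, -0.1]
[0.1959, -0.1279, -0.2755] [-0.2, 43.4, -0.1]
[0.3425, -0.1834, -0.4141] [13.7, 42.0, 34.8]
[0.3425, -0.1834, -0.4141] [-0.2, 43.4, -0.1]
```

>>> move_arm([
  [0.062,-0.047,-0.149,0,43.4,0],
  [0.062,-0.047,-0.149,0,43.4,0],
  [0.062,-0.047,-0.149,0,43.4,0],
  [0.062,-0.047,-0.149,0,43.4,0],
  [0.062,-0.047,-0.149,0,43.4,0],
  [0.062,-0.047,-0.149,0,43.4,0],
  [0.196,-0.128,-0.276,0,43.4,0],
  [0.196,-0.128,-0.276,0,43.4,0],
  [0.196,-0.128,-0.276,0,43.4,0],
  [0.196,-0.128,-0.276,0,43.4,0],
  [0.196,-0.128,-0.276,0,43.4,0],
])

```text
time_s: 39.98
tcp_pos: [0.4998, -0.1521, 0.2501]
tool_rot: [-1.585, 2.712, -0.002]
wrist_force: [0.5, -0.1, -1.8]
gripper_width: 0.0157
grip_force: 58.9
```

Run:
```python
from h import *
st()
go(([.4495,-.353,.25],-2.08),([.4495,-.353,.25],-1.0),([.4495,-.353,.25],-3.0))
```

```text
t 39.98 tcp [ 0.4998 -0.1521  0.2501] yaw -2.084 z [ 0.001 -0.001 -1.   ] q [ 0.82  0.72 -1.07  1.83  0.73  1.05  2.09] F [ 0.5 -0.1 -1.8] w 0.0157 g 58.9
[0.1998, -0.0547, 0.0002] [-0.1, -0.0, -0.2]
[0.1998, -0.0547, 0.0002] [-0.1, -0.0, -62.1]
[0.1998, -0.0547, 0.0002] [-0.1, 0.0, 52.5]
```

>>> move_arm([
  [0.204,-0.052,0,0,0,52],
  [0.204,-0.052,0,0,0,52],
  [0.204,-0.052,0,0,0,52],
  [0.204,-0.052,0,0,0,52],
  [0.204,-0.052,0,0,0,52],
  [0.204,-0.052,0,0,0,52],
  [0.204,-0.052,0,0,0,52],
  [0.204,-0.052,0,0,0,52],
])

```text
time_s: 40.98
tcp_pos: [0.4453, -0.3532, 0.2504]
tool_rot: [-0.24, 3.13, -0.001]
wrist_force: [-0.4, -0.8, -1.6]
gripper_width: 0.0152
grip_force: 58.9
```

Run:
```python
from h import *
st()
go(([.445,-.355,.104],-3.0))
ims=[]
for n,(x,y) in(("scene",(140,130)),("top",(400,190))):
    c=arm.capture(n)
    ims.append(cv2.resize(c["color"][y:y+90,x:x+120,::-1],(400,300),interpolation=cv2.INTER_CUBIC))
cv2.imwrite("pics/i.png",np.hstack(ims))
```

```text
t 40.98 tcp [ 0.4453 -0.3532  0.2504] yaw -2.988 z [ 0.003 -0.    -1.   ] q [ 1.07  0.7  -0.85  1.7   0.6   1.02  1.73] F [-0.4 -0.8 -1.6] w 0.0152 g 58.9
[0.001, -0.0016, 0.1464] [-0.0, 0.2, 0.7]
```

View pics/i.png

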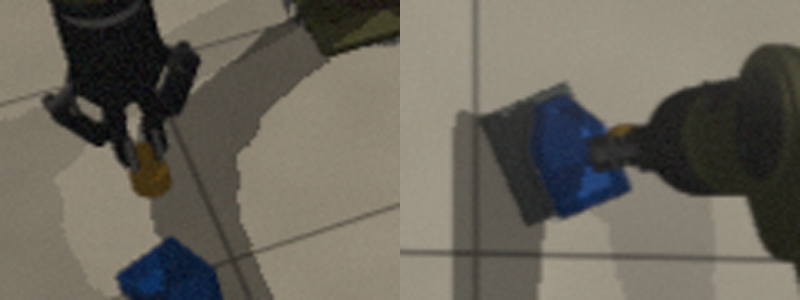

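The weight hangs upright in the jaws over the stack, with its foot at about (150,185) in the crop. Lowering until contact.

>>> move_arm([
  [0.001,-0.001,0.05,0,0,0],
  [0.001,-0.001,0.09,0,0,0],
  [0.001,-0.001,0.115,0,0,0],
  [0.001,-0.001,0.128,0,0,0],
  [0.001,-0.001,0.134,0,0,0],
  [0.001,-0.001,0.138,0,0,0],
  [0.001,-0.001,0.141,0,0,0],
  [0.001,-0.001,0.143,0,0,0],
  [0.001,-0.001,0.144,0,0,0],
])

```text
time_s: 42.2
tcp_pos: [0.4453, -0.3552, 0.1074]
tool_rot: [-0.236, 3.128, -0.003]
wrist_force: [-1.5, 1.5, 7.1]
gripper_width: 0.0155
grip_force: 59.9
```

>>> move_arm([
  [0,0,0.001,0,0,0],
  [0,0,0.001,0,0,0],
  [0,0,0.001,0,0,0],
])

```text
time_s: 42.58
tcp_pos: [0.4454, -0.3552, 0.1073]
tool_rot: [-0.236, 3.128, -0.004]
wrist_force: [-1.7, 1.5, 9.7]
gripper_width: 0.0151
grip_force: 60.2
```

Run:
```python
from h import *
st();s=arm.capture("scene");t=arm.capture("top")
p=arm.read_state()["tcp_pos"]
ims=[]
for c,(x,y) in((s,(172,178)),(t,(430,205))):
    im=cv2.resize(c["color"][y:y+45,x:x+45,::-1],(400,400),interpolation=cv2.INTER_CUBIC)
    for q in([0,0,-.0274],[0,0,.0076]):
        a=((proj(c,p+q)[0]-[x,y]+.5)*400/45).astype(int);cv2.circle(im,tuple(int(v) for v in a),3,(0,0,255),-1)
    ims.append(cv2.convertScaleAbs(im,alpha=1.4))
cv2.imwrite("pics/j.png",np.hstack(ims))
```

```text
t 42.58 tcp [ 0.4454 -0.3552  0.1073] yaw -2.991 z [ 0.005 -0.002 -1.   ] q [ 0.99  0.88 -0.7   1.83  0.82  0.74  1.55] F [-1.7  1.5  9.7] w 0.0151 g 60.2
```

View pics/j.png

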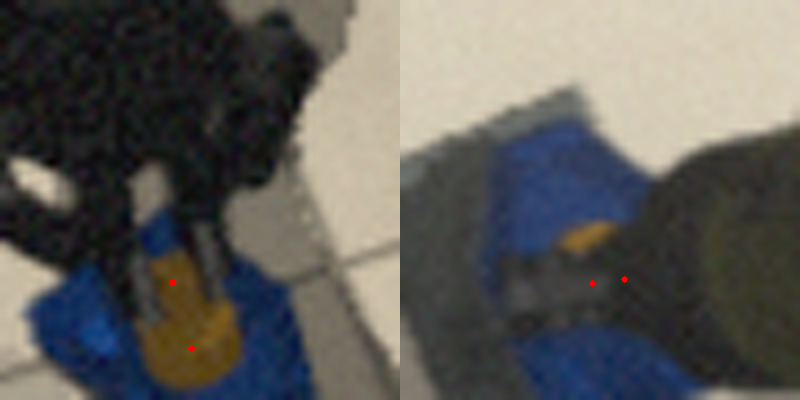

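The weight stands centred on the top pan's floor: foot at about (192,350) in the left crop and brass visible at (590,237) in the right. Releasing.

>>> move_arm([
  [0,0,-0.001,0,0,0],
  [0,0,-0.001,0,0,0],
  [0,0,-0.001,0,0,0],
  [0,0,-0.001,0,0,0],
  [0,0,-0.03,0,0,0],
  [0,0,-0.07,0,0,0],
  [0,0,-0.12,0,0,0],
  [0,0,-0.16,0,0,0],
  [0,0,-0.16,0,0,0],
], jaw=0.045)

```text
time_s: 43.8
tcp_pos: [0.4463, -0.3555, 0.2688]
tool_rot: [-0.235, 3.124, -0.008]
wrist_force: [-0.8, -0.2, -1.0]
gripper_width: 0.0452
grip_force: 0.0
```

Run:
```python
from h import *
st();pans(.096)
th=.76
# closing: shut fingers push on the panel outside / handle from the front
go(([.50,-.1,.27],2.63),([.48,.1,.27],2.63))
for p in [(-60,0,80),(-35,0,62),(-35,0,130)]:print(p,binp(th,p))
```

```text
t 43.8 tcp [ 0.4463 -0.3555  0.2688] yaw -2.991 z [ 0.009 -0.004 -1.   ] q [ 1.08  0.68 -0.86  1.68  0.58  1.05  1.75] F [-0.8 -0.2 -1. ] w 0.0452 g 0.0
scene [ 0.4587 -0.3561] 0.296 [192.1 215.6] 534.0
top [ 0.4474 -0.3476] 0.386 [450.9 237. ] 459.5
[-0.0938, 0.2438, -0.0048] [-0.0, 0.2, 37.9]
[-0.1039, 0.4446, -0.0051] [-0.0, 0.2, 37.9]
(-60, 0, 80) [0.56825003 0.23489007 0.02865159]
(-35, 0, 62) [0.58314993 0.26152753 0.03282758]
(-35, 0, 130) [0.56028046 0.22064236 0.08211643]
```

>>> move_arm([
  [-0.094,0.244,0,0,0,38],
  [-0.094,0.244,0,0,0,38],
  [-0.094,0.244,0,0,0,38],
  [-0.094,0.244,0,0,0,38],
  [-0.094,0.244,0,0,0,38],
  [-0.104,0.445,0,0,0,38],
  [-0.104,0.445,0,0,0,38],
  [-0.104,0.445,0,0,0,38],
  [-0.104,0.445,0,0,0,38],
  [-0.104,0.445,0,0,0,38],
], jaw=0.03)

```text
time_s: 45.15
tcp_pos: [0.4799, 0.1, 0.2644]
tool_rot: [0.794, 3.038, -0.003]
wrist_force: [0.8, -0.2, -0.1]
gripper_width: 0.03
grip_force: 0.0
```

Run:
```python
from h import *
st();go(([.5394,.1828,.14],Rbin(.76)))
c=arm.capture("scene");x,y=150,180
t=arm.capture("top")
cv2.imwrite("pics/k.png",cv2.convertScaleAbs(np.hstack([cv2.resize(c["color"][180:240,160:220,::-1],(300,300),interpolation=cv2.INTER_CUBIC),cv2.resize(t["color"][205:265,415:475,::-1],(300,300),interpolation=cv2.INTER_CUBIC)]),alpha=1.4))
```

```text
t 45.15 tcp [0.4799 0.1    0.2644] yaw 2.63 z [ 0.001 -0.002 -1.   ] q [ 0.12  0.53 -0.66  1.91  0.43  0.85  0.3 ] F [ 0.8 -0.2 -0.1] w 0.03 g 0.0
[-0.0111, 0.1015, 0.1243] [-43.6, 0.1, -0.0]
```

View pics/k.png

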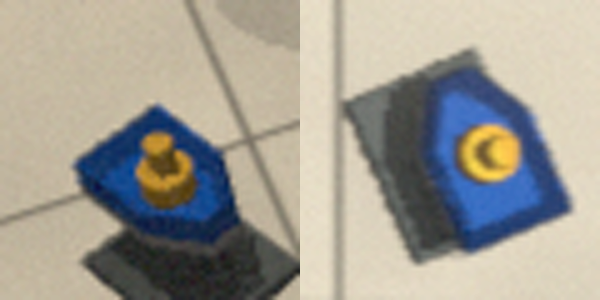

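The picture shows the stack nested and the weight upright in the middle of the top pan. Now to close the bin.

>>> move_arm([
  [-0.011,0.03,0.02,-20,0,0],
  [-0.011,0.03,0.02,-20,0,0],
  [-0.011,0.1,0.125,-43.5,0,0],
  [-0.011,0.1,0.125,-43.5,0,0],
  [-0.011,0.1,0.125,-43.5,0,0],
  [-0.011,0.1,0.125,-43.5,0,0],
  [-0.011,0.1,0.125,-43.5,0,0],
  [-0.011,0.1,0.125,-43.5,0,0],
  [-0.011,0.1,0.125,-43.5,0,0],
])

```text
time_s: 46.38
tcp_pos: [0.5408, 0.1792, 0.1394]
tool_rot: [0.702, 2.658, 1.06]
wrist_force: [-0.5, 0.8, -1.1]
gripper_width: 0.03
grip_force: 0.0
```

Run:
```python
from h import *
st();G=np.array([.5821,.2638,.0337]);B=Rbin(.76)
go((G-B[:,2]*.11,B),(G,B))
```

```text
t 46.38 tcp [0.5408 0.1792 0.1394] yaw 2.623 z [ 0.345  0.597 -0.725] q [ 0.61  1.19 -1.28  2.25  2.16  0.53 -1.02] F [-0.5  0.8 -1.1] w 0.03 g 0.0
[0.0055, -0.0047, 0.0313] [0.0, 0.6, -0.2]
[0.0066, -0.0048, 0.1413] [0.0, 0.6, -0.2]
```

>>> move_arm([
  [0.0055,-0.0047,0.03,0,0.5,0],
  [0.0055,-0.0047,0.03,0,0.5,0],
  [0.0055,-0.0047,0.06,0,0.5,0],
  [0.0055,-0.0047,0.06,0,0.5,0],
  [0.0055,-0.0047,0.06,0,0.5,0],
])

```text
time_s: 47.0
tcp_pos: [0.5535, 0.2167, 0.0944]
tool_rot: [0.693, 2.67, 1.066]
wrist_force: [0.1, -0.1, 0.3]
gripper_width: 0.0298
grip_force: 0.0
```

Run:
```python
from h import *
st();G=np.array([.5821,.2638,.0337]);B=Rbin(.76)
go((G,B))
```

```text
t 47.0 tcp [0.5535 0.2167 0.0944] yaw 2.634 z [ 0.333  0.603 -0.725] q [ 0.53  1.3  -1.26  2.21  2.23  0.61 -1.04] F [ 0.1 -0.1  0.3] w 0.0298 g 0.0
[-0.0023, -0.0019, 0.0819] [-0.0, -0.2, 0.0]
```

>>> move_arm([
  [-0.002,-0.002,0.02,0,0,0],
  [-0.002,-0.002,0.04,0,0,0],
  [-0.002,-0.002,0.055,0,0,0],
  [-0.002,-0.002,0.068,0,0,0],
  [-0.002,-0.002,0.076,0,0,0],
  [-0.002,-0.002,0.081,0,0,0],
  [-0.002,-0.002,0.081,0,0,0],
])

```text
time_s: 47.88
tcp_pos: [0.5813, 0.2646, 0.0336]
tool_rot: [0.693, 2.67, 1.068]
wrist_force: [0.2, -1.1, 0.3]
gripper_width: 0.0299
grip_force: 0.0
```

>>> move_arm([
  [0,0,0,0,0,0],
  [0,0,0,0,0,0],
  [0,0,0,0,0,0],
  [0,0,0,0,0,0],
  [0,0,0,0,0,0],
], jaw=0.004)

```text
time_s: 48.5
tcp_pos: [0.5813, 0.2642, 0.034]
tool_rot: [0.693, 2.67, 1.068]
wrist_force: [-2.5, -5.1, 5.5]
gripper_width: 0.0073
grip_force: 59.3
```

Run:
```python
from h import *
st()
for th in (.66,.56,.46,.36,.26,.16,.06,0):
    B=Rbin(.76);d=B.T@(binp(th,(-35,0,62))-binp(.76,(-35,0,62)));print(th,np.round(d,4),round(np.degrees(.76-th),1))
```

```text
t 48.5 tcp [0.5813 0.2642 0.034 ] yaw 2.635 z [ 0.333  0.603 -0.725] q [ 0.43  1.44 -1.23  2.1   2.31  0.66 -1.03] F [-2.5 -5.1  5.5] w 0.0073 g 59.3
0.66 [-0.      0.0064 -0.0032] 5.7
0.56 [ 0.      0.013  -0.0057] 11.5
0.46 [-0.      0.0199 -0.0076] 17.2
0.36 [-0.      0.0269 -0.0087] 22.9
0.26 [ 0.      0.034  -0.0092] 28.6
0.16 [-0.      0.0411 -0.0089] 34.4
0.06 [ 0.      0.0482 -0.008 ] 40.1
0 [-0.      0.0523 -0.0071] 43.5
```

>>> move_arm([
  [0,0.003,-0.0016,2.9,0,0],
  [0,0.0064,-0.0032,5.7,0,0],
  [0,0.0097,-0.0045,8.6,0,0],
  [0,0.013,-0.0057,11.5,0,0],
  [0,0.0165,-0.0067,14.3,0,0],
  [0,0.02,-0.0076,17.2,0,0],
  [0,0.0234,-0.0082,20,0,0],
  [0,0.027,-0.0087,22.9,0,0],
  [0,0.0305,-0.009,25.8,0,0],
  [0,0.034,-0.0092,28.6,0,0],
  [0,0.0376,-0.009,31.5,0,0],
  [0,0.041,-0.0089,34.4,0,0],
])

```text
time_s: 50.0
tcp_pos: [0.5921, 0.2843, 0.0683]
tool_rot: [0.776, 2.998, 0.235]
wrist_force: [0.1, -2.0, 1.2]
gripper_width: 0.0076
grip_force: 61.1
```

Run:
```python
from h import *
st()
go(([.5978,.2928,.0752],Rbin(0)))
```

```text
t 50.0 tcp [0.5921 0.2843 0.0683] yaw 2.635 z [ 0.072  0.137 -0.988] q [ 0.02  1.1  -0.99  1.69  1.14  0.85 -0.34] F [ 0.1 -2.   1.2] w 0.0076 g 61.1
[-0.0008, 0.0112, -0.0052] [8.9, -0.2, 0.2]
```

>>> move_arm([
  [0,0.004,-0.0015,3,0,0],
  [0,0.008,-0.0033,6,0,0],
  [0,0.0112,-0.005,8.9,0,0],
  [0,0.012,-0.0053,8.9,0,0],
  [0,0.013,-0.0055,8.9,0,0],
  [0,0.013,-0.0055,8.9,0,0],
  [0,0.013,-0.0055,8.9,0,0],
])

```text
time_s: 50.88
tcp_pos: [0.5979, 0.2948, 0.0763]
tool_rot: [-0.786, -3.039, -0.004]
wrist_force: [-3.1, -3.3, 7.3]
gripper_width: 0.0073
grip_force: 61.8
```

>>> move_arm([
  [0,0.002,0,0,0,0],
  [0,0.003,0,0,0,0],
  [0,0.003,0,0,0,0],
  [0,0.001,0,0,0,0],
])

```text
time_s: 51.38
tcp_pos: [0.5979, 0.2948, 0.0763]
tool_rot: [-0.786, -3.039, -0.001]
wrist_force: [-2.4, -3.5, 6.9]
gripper_width: 0.0074
grip_force: 61.8
```

>>> move_arm([
  [0,0,0,0,0,0],
  [0,0,0,0,0,0],
  [0,0,0,0,0,0],
  [0,-0.001,0,0,0,0],
  [0,-0.001,-0.02,0,0,0],
  [0,-0.001,-0.05,0,0,0],
  [0,-0.001,-0.1,0,0,0],
  [0,-0.001,-0.15,0,0,0],
  [0,-0.2,-0.15,0,0,0],
  [0,-0.2,-0.15,0,0,0],
  [0,-0.2,-0.15,0,0,0],
  [0,-0.2,-0.15,0,0,0],
], jaw=0.028)

```text
time_s: 52.88
tcp_pos: [0.5005, 0.1161, 0.2256]
tool_rot: [-0.791, -3.039, -0.0]
wrist_force: [1.4, 0.8, -0.7]
gripper_width: 0.0284
grip_force: 0.0
```

Run:
```python
from h import *
st();pans(.096)
c=arm.capture("scene");t=arm.capture("top")
f=lambda c,x,y:cv2.resize(c["color"][y:y+75,x:x+75,::-1],(400,300),interpolation=cv2.INTER_CUBIC)
cv2.imwrite("pics/z.png",cv2.convertScaleAbs(np.vstack([np.hstack([f(c,375,155),f(t,178,130)]),np.hstack([f(c,155,175),f(t,410,200)])]),alpha=1.3))
```

```text
t 52.88 tcp [0.5005 0.1161 0.2256] yaw 2.632 z [-0.001  0.    -1.   ] q [ 0.33  0.79 -1.16  1.88  0.84  1.07 -0.12] F [ 1.4  0.8 -0.7] w 0.0284 g 0.0
scene [ 0.4586 -0.3563] 0.294 [192.1 215.6] 531.0
```

View pics/z.png

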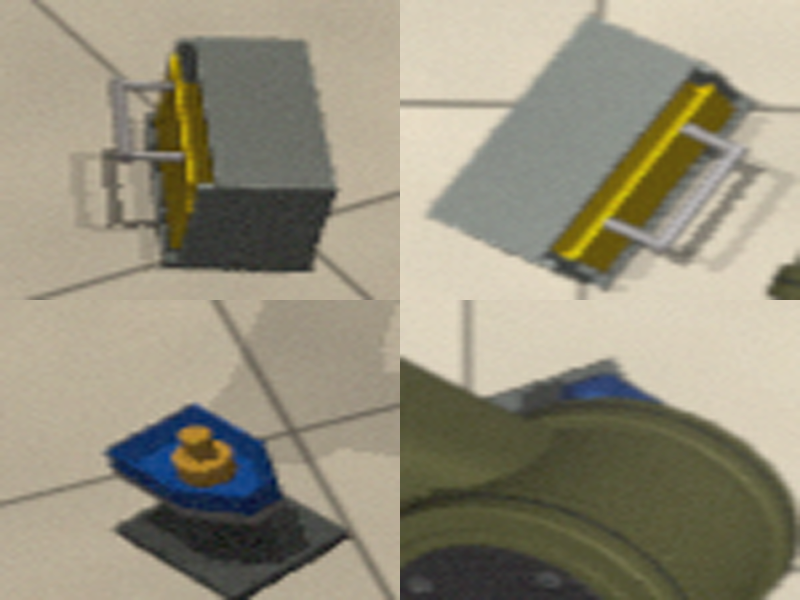

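The bin looks shut, just as at the start, the weight stands upright on the nested stack, and the gripper is clear. Handing in.

```bash
python3 -c "
from workcell import arm
print(arm.close_job())"
```

```text
the job is handed in; nothing more can be done
None
```

Job handed in, with no verdict returned: the last pictures show both blue pans (the only two present) nested in the steel pan, the brass weight upright in the top one, and the bin shut; the bottle, sieve and cup were never approached.

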